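Nail clipper into the slide-top organiser, lid snapped home

TASK

Put the nail clipper away: lay it flat and lengthwise on the floor of the organiser's open front well, beside the glass nail file and not on it, lowering it in rather than dropping it from above the rim. Then reach under the glass shelf, draw the sliding lid forward by its dark pull and squeeze it shut over the small ridge near the front until its leading edge sits fully home against the front board. The light organiser must not be dragged along, and the hair claw, coaster, cream jar and glass box stay where they are.

Things in the scene. Friction and masses are not known exactly. Their poses are not given: they have to be found in the camera images.
- organiser: Teak dresser organiser, 1.0 kg, standing loose, 238 (x) x 112 (y) mm; origin at the centre of its underside, x from front to back, y to its left seen from the front, z up; the front faces roughly the robot's right (-y). Front board x -119 to -111, 62 mm high; then a shoulder 34 mm high to x -97, the open well to x +3, a solid deck 34 mm high. It begins to slide at about 7 to 10 N.
- well_floor (a point): Point on the floor of the front well, 10 mm above the dresser, on the centre line at organiser x -65 mm. The well measures 100 (x) x 84 mm (y, +-42) and is 24 mm deep below the lid. As found, the lid leaves 70 to 86 mm of its length open at the front.
- channel (a point): Point on the organiser's centre line at x 0, 34 mm up: height of the ledges and deck on which the lid slides, x -111 to +111. Side walls stand at y +-48 (8 mm thick, tops 47.5 mm up); lips at y +-43 to +-48, 42.5 to 47.5 mm up, hold the lid down. Play about 1.5 mm.
- end_ridge (a point): Crest of the end ridge in the shoulder, organiser x -103 mm: a pale rib across the channel, 60 x 2.7 mm high, 25-degree flanks, on a springy tongue. The lid's nose meets it about 11 mm before home and needs 10 to 18 N to climb it, more than holds the organiser in place; past the crest (6 mm before home) it clicks down and runs on. So pinch the front board and the back of the pull together.
- front_stop (a point): Middle of the inner face of the organiser's front board (x -111 mm), 37 mm above the dresser: where the lid's leading edge comes to rest. The board is 8 mm thick and its top, 62 mm above the dresser, stands 21 mm above the lid. Axes as the organiser's.
- shelf_edge (a point): Middle of the lower front edge of the clear glass shelf (organiser x -9 mm, 185 mm up). The shelf is 8 mm thick and covers x -9 to +117, y -64 to +64; two chrome posts at x +103, y +-52 and short arms back there (x over 42) carry it, so its front and sides are open.
- lid: Loose pale-wood sliding lid, 118 (x) x 93 (y) x 7 mm, about 90 g, already in the channel and pushed open to the back by 84 to 100 mm; origin at the centre of its underside, x as the organiser's, leading edge at x -59 mm. Fully home its origin is at organiser x -52 mm. It slides freely (about 1 N) up to the ridge.
- pull (a point): Centre of the lid's dark pull, a block 14 (x) x 24 (y) x 22 mm (z) on the lid at lid x -29 mm, 11 mm above the lid's top; 31 mm free on each side. As found it is 12 to 28 mm behind the shelf's edge: come from the front, tool leaning about 40 degrees, tips to the back, and grip its sides (y). From the board's front to the pull's back is 45 mm with the lid home, 56 mm at the ridge.
- clipper: Chrome nail clipper, 56 long (x, jaws at +x) x 12 wide (y) x 11 mm high, about 35 g, loose, lying flat on the dresser; origin at the centre of its underside. Either end may point forwards in the well.
- nail_file: Pale blue glass nail file with a darker handle, 95 (x) x 11 (y) x 4 mm, 15 g, loose, lying lengthwise on the well's floor near its left (+y) side; origin at the centre of its underside.
- hair_claw: Lavender plastic hair claw, 76 x 36 x 50 mm, loose; origin at the centre of its underside.
- coaster: Round dark wooden coaster, 96 mm across, 9 mm high, loose; origin at the centre of its underside.
- cream_jar: Pearl-coloured round cream jar, 60 mm across, 46 mm high, loose; origin at the centre of its underside.
- glass_box: Soap-shaped frosted glass box, 56 (x) x 88 (y) x 36 mm, 220 g, loose, standing on the glass shelf; origin at the centre of its underside.
Not all that is in view belongs to the job. What is shaped like the clipper but green or turquoise is not meant.

How it is judged:
By the outcome, as a careful person would: the job done as asked, in the order asked, and still so for the second after the job is handed in, with the robot touching nothing.
It also fails if it takes over 64 s, if anything falls off the work surface, if the arm or the gripper's body presses on something with over 40 N, if the wrist force passes 120 N, or if a joint passes its speed limit or range.

ROBOT

A 7-joint arm with a two-finger parallel gripper is mounted at the origin on the work surface. World frame = base frame: x ahead of the robot, y to its left, z up, the work surface at z = 0. Lengths are in m, angles in rad, forces in N, time in s.
With the tool pointing down it reaches from about 0.425 to 1.025 m from the base axis. Payload 9.4 kg.
Tool frame: the origin (TCP) lies at the very end of the fingers, on their centre line; the grasp point (between the pads) lies 19 mm behind it; x points along the fingers, z is the direction in which the jaws open and shut, and the axes are right-handed (so a half turn about x gives the same grasp; the last joint's range is limited). The gripper opens to 85 mm and grips with 20 to 120 N. Pads are 22 mm wide; open, the fingers measure 114 mm over their backs; the gripper's body (76 mm by 85 mm) begins 54 mm behind the grasp point. The pads swing forward as they close: fully open they stand 13 mm farther back than shut.
Start: joints at [1.183, 0.599, -0.003, 1.599, 0.002, 0.943, -0.08], TCP at [0.222, -0.69, 0.231] pointing down, gripper open.
Joint ranges: [-2.57, 2.57], [-0.35, 1.97], [-1.29, 1.29], [0.11, 2.56], [-1.05, 4.19], [0.11, 1.86], [-2.63, 2.63]. Speed limits (rad/s): [2.22, 2.22, 3.01, 3.01, 3.14, 3.14, 3.14].

INTERFACE

Orientations are given as [roll, pitch, yaw] about the fixed x, y, z axes, in that order (R = Rz(yaw) Ry(pitch) Rx(roll)).
In Python, from station import telemetry, viewer, workorder, nets gives the robot as it stands. The module is installed in compiled form; this text tells all that it offers.
- The arm moves only by the shell command python3 -m creep 'ROWS' [FORCE]. ROWS is JSON, a list of rows, each an object with "linear": the shift along the tool's x, y, z in mm, a list of three; "turn": the turn, a rotation vector about the tool's x, y, z in rad, a list of three; "fingers": the opening, from 0 (shut) to 1 (fully open). A call has 1 to 5 rows; each row shifts and turns the commanded pose from where the row before left it, along the tool's axes as they then stand; what a row does not reach is not made up. A row lasts 1/12 s, in which the tool goes at most 41.7 mm and 7.16 degrees, less where a joint would pass 70% of its speed; a pose out of reach is approached as far as the arm can. A call is refused whole if a number of a shift passes 41.7 or a number of a turn 0.125, either way. A call with a gripper value outside its range is refused whole. The fingers move at their own pace and stop on an object; FORCE is the grip in N (left out, the last holds). Time passes only in rows, so rows that do not move let the fingers close. It gives the time, the measured TCP pose, the force and the opening at its end, in the units of the state.
- telemetry.state(): the state, without advancing time (a new reading comes with each control period).
- viewer.read_camera(name): name is "side" or "top" or "wrist"; returns the picture (400x640x3 uint8, red, green, blue); there is no depth.
- viewer.camera_model(name): a dict with "vertical_fov" (degrees; the focal length in pixels is half the picture's height over the tangent of half this angle, whatever the lens; pixels are square), "cx", "cy" (the principal point, pixels), "cam_to_world" (4x4, takes a point from camera to world coordinates). Camera axes: x right, y down, z forward; pixel columns grow to the right and rows downward; lengths in m; the calibration is good to about 2 mm. The wrist camera is an equidistant fisheye: a pixel r from the principal point sees the ray r / f radians off the axis. A picture is of the moment at which its call begins: read the wrist's pose just before it. camera_model takes no time and is no camera call; for the wrist camera it gives the pose at the moment of the call.
- workorder.hand_in(): hands the job in, once; it reports no verdict.
Trained networks look in the newest picture that a camera, given by its name, has taken for a name from the list of things; names that differ only in an ending like _2 or _b are one class to them, and where a whole thing is asked for, a point or a joint stands for the part that bears it (a point fixed in the world has none). Each returns a list of dicts, best first, with "score" (0 to 1); they miss things now and then, are a little off and sometimes report something else, mostly with a low value. They report only what shows in the picture. A call takes as long as a camera call. They do not tell look-alikes from the thing itself.
- nets.look_for(camera, label): "point" ([x, y, z] in m, in world coordinates, good to about 4 mm: the middle of the surface that is visible of it).
- nets.tip_of(camera, label): "point" ([x, y, z] in m, in world coordinates, good to about 4 mm: a listed point, or the origin of a listed thing).
The state is a dict: "time": time; "joint_positions": joint angles; "joint_vel": joint speeds; "joint_efforts": joint torques, N m; "position": TCP position; "ee_rot": TCP orientation; "force": force on the tool from outside, world axes, zero at the start; "wrist_torque": the same for the moment, N m; "grip_width": finger opening in m.
Only numpy, scipy, OpenCV 4.12 (cv2) and the standard library are available. Lean on these libraries where they do the work, as an engineer would, in place of code of your own. Each camera call takes 0.05 s, during which the arm holds its last target.

## Working session

There is one attempt and no reset: what is moved stays moved. The work goes in short steps, Python scripts to look and compute and a shell command to move; the robot and the scene stay as the last step left them, time stands still between calls to the robot, and variables do not carry over. Pictures are saved under pics/ and viewed, and the job is handed in when it is done.

```bash
mkdir -p pics; ls; python3 - <<'E'
from station import telemetry, viewer, workorder, nets
import cv2, numpy as np
s=telemetry.state(); print({k:np.round(v,4).tolist() for k,v in s.items()})
for c in ["side","top","wrist"]:
    m=viewer.camera_model(c); print(c,m["vertical_fov"],m["cx"],m["cy"],np.round(m["cam_to_world"],4).tolist())
    im=viewer.read_camera(c); cv2.imwrite(f"pics/{c}0.png",im[:,:,::-1])
E
```

```text
pics
{'time': 0.0, 'joint_positions': [1.1833, 0.6001, -0.0026, 1.6002, 0.0018, 0.9429, -0.0798], 'joint_vel': [0.0004, -0.0014, -0.0006, 0.001, 0.0007, -0.0011, -0.0002], 'joint_efforts': [-0.0018, -77.6462, 1.5642, -25.8006, 0.0123, 0.0091, 0.0], 'position': [0.2216, -0.6898, 0.2304], 'ee_rot': [-3.0497, 1.5692, 1.9736], 'force': [-0.0615, -0.1487, -0.6353], 'wrist_torque': [-0.0492, -0.009, -0.0257], 'grip_width': 0.0855}
side 46.29383480597976 313.89313314605926 208.9332796310167 [[-0.8941, -0.2331, 0.3825, 0.1377], [-0.4479, 0.4752, -0.7574, 0.871], [-0.0052, -0.8485, -0.5292, 0.7332], [0.0, 0.0, 0.0, 1.0]]
top 57.68149965577101 325.3789329983069 196.56643646176997 [[0.0266, -0.9844, 0.1739, 0.3836], [-0.9991, -0.0204, 0.0369, 0.0195], [-0.0327, -0.1747, -0.9841, 0.9851], [0.0, 0.0, 0.0, 1.0]]
wrist 65.70646984690485 323.11839226574494 196.76983331545338 [[0.3057, -0.9032, -0.3012, 0.2989], [-0.9521, -0.2905, -0.0952, -0.6652], [-0.0015, 0.3159, -0.9488, 0.3734], [0.0, 0.0, 0.0, 1.0]]
```

View pics/side0.png

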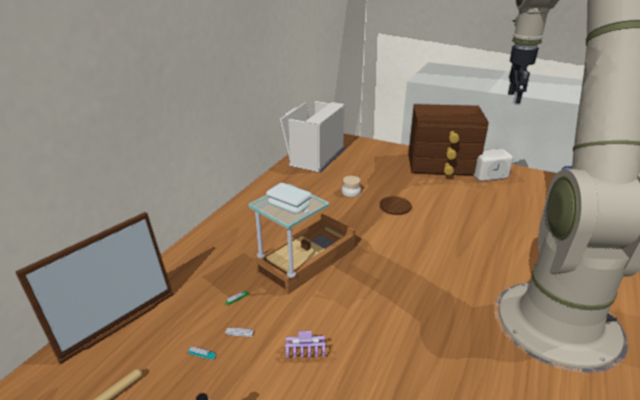

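View pics/top0.png

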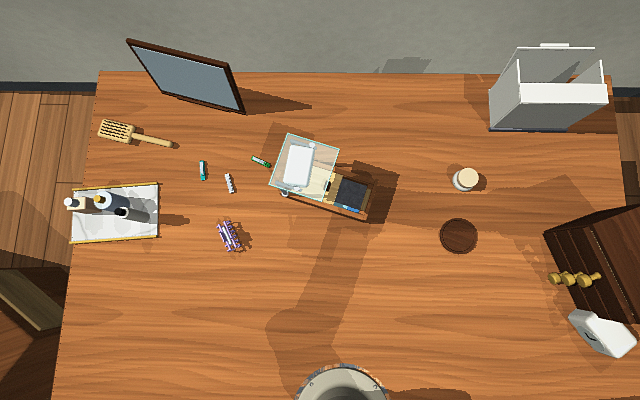

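View pics/wrist0.png

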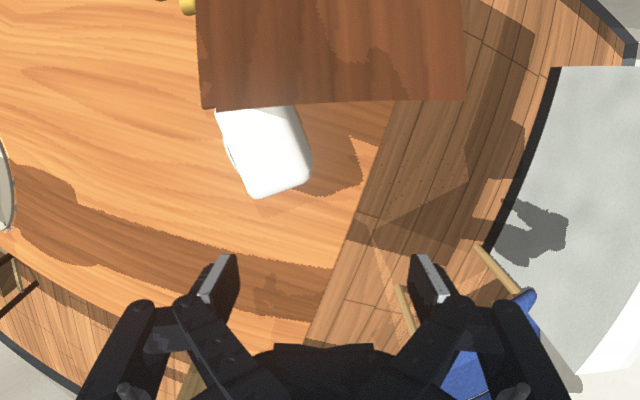

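```bash
cat > h.py <<'E'
from station import telemetry, viewer, workorder, nets
import cv2, numpy as np
from scipy.spatial.transform import Rotation as R
def cam(n):
    m=viewer.camera_model(n); return dict(f=200/np.tan(np.radians(m["vertical_fov"]/2)),cx=m["cx"],cy=m["cy"],T=np.array(m["cam_to_world"]),fish=n=="wrist")
def ray(c,u,v):
    x,y=(u-c["cx"])/c["f"],(v-c["cy"])/c["f"]
    if c["fish"]:
        r=np.hypot(x,y); d=np.array([np.sin(r)*x/r,np.sin(r)*y/r,np.cos(r)]) if r>1e-9 else np.array([0,0,1.])
    else: d=np.array([x,y,1.])
    d=c["T"][:3,:3]@d; return c["T"][:3,3],d/np.linalg.norm(d)
def atz(c,u,v,z):
    o,d=ray(c,u,v); return o+d*(z-o[2])/d[2]
def proj(c,p):
    q=c["T"][:3,:3].T@(np.asarray(p)-c["T"][:3,3])
    if c["fish"]:
        r=np.hypot(q[0],q[1]); th=np.arctan2(r,q[2]); return np.array([c["cx"]+c["f"]*th*q[0]/r,c["cy"]+c["f"]*th*q[1]/r])
    return np.array([c["cx"]+c["f"]*q[0]/q[2],c["cy"]+c["f"]*q[1]/q[2]])
def tri(a,b):
    A=np.zeros((3,3));y=np.zeros(3)
    for o,d in (a,b):
        P=np.eye(3)-np.outer(d,d);A+=P;y+=P@o
    p=np.linalg.solve(A,y); return p,[np.linalg.norm((np.eye(3)-np.outer(d,d))@(p-o)) for o,d in (a,b)]
def tcpR():
    s=telemetry.state(); return np.array(s["position"]),R.from_euler("xyz",s["ee_rot"])
def delta(p,Rm):
    """rows needed: linear in current tool axes (mm), rotvec in tool axes"""
    p0,R0=tcpR(); return np.round(R0.inv().apply(np.asarray(p)-p0)*1000,1),np.round((R0.inv()*Rm).as_rotvec(),3)
def show(im,name,roi=None,scale=1):
    if roi: im=im[roi[1]:roi[3],roi[0]:roi[2]]
    cv2.imwrite("pics/"+name,cv2.resize(im,None,fx=scale,fy=scale,interpolation=cv2.INTER_CUBIC)[:,:,::-1])
E
python3 - <<'E'
from h import *
for c in ["top","side"]:
    im=viewer.read_camera(c)
    show(im,c+"1.png",(190,120,400,260) if c=="top" else (170,160,380,370),3.7 if c=="top" else 2.8)
    for l in ["organiser","pull","front_stop","lid","clipper","nail_file","shelf_edge","end_ridge"]:
        r=nets.tip_of(c,l)
        print(c,l,[(round(d["score"],2),np.round(d["point"],3).tolist()) for d in r[:3]])
E
```

```text
top organiser [(0.66, [0.578, 0.049, -0.001]), (0.48, [0.544, -0.062, 0.038]), (0.25, [0.441, 0.31, -0.003])]
top pull [(0.83, [0.58, 0.049, 0.053]), (0.32, [0.585, 0.113, 0.197])]
top front_stop [(0.75, [0.544, -0.06, 0.036])]
top lid [(0.73, [0.584, 0.084, 0.04])]
top clipper [(0.56, [0.655, 0.242, 0.002]), (0.42, [0.625, 0.408, -0.001]), (0.4, [0.589, 0.329, -0.003])]
top nail_file [(0.4, [0.529, 0.014, 0.01])]
top shelf_edge [(0.7, [0.574, 0.039, 0.188])]
top end_ridge [(0.85, [0.542, -0.05, 0.037])]
side organiser [(0.61, [0.574, 0.048, 0.002])]
side pull [(0.55, [0.58, 0.053, 0.052])]
side front_stop [(0.92, [0.543, -0.06, 0.034])]
side lid [(0.88, [0.584, 0.08, 0.035])]
side clipper [(0.58, [0.624, 0.408, 0.0]), (0.57, [0.594, 0.327, -0.0]), (0.42, [0.657, 0.238, -0.0])]
side nail_file []
side shelf_edge [(0.86, [0.576, 0.032, 0.185]), (0.73, [0.578, 0.049, 0.033])]
side end_ridge [(0.66, [0.55, -0.049, 0.039])]
```

View pics/top1.png

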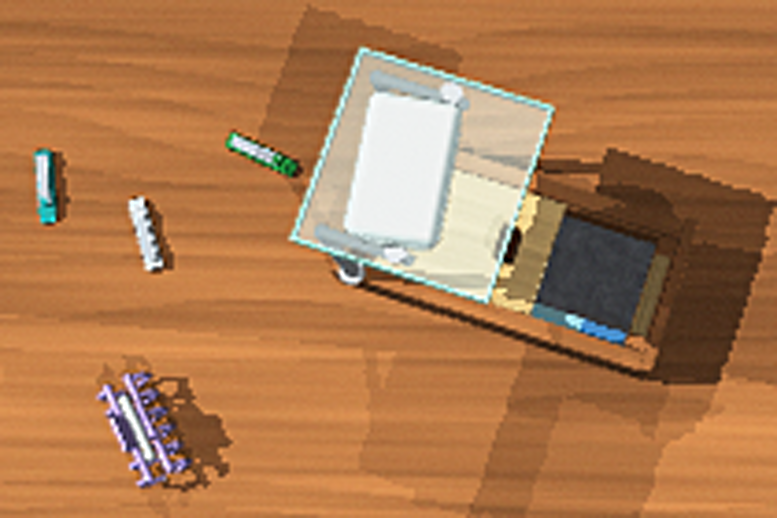

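View pics/side1.png

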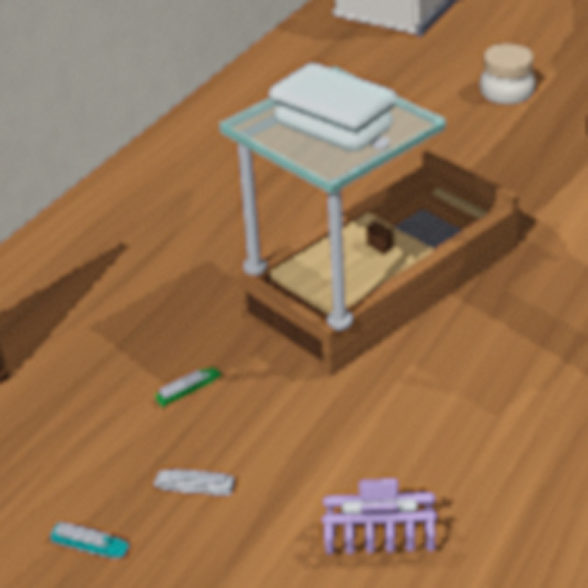

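```bash
python3 - <<'E'
from h import *
p,Rm=tcpR(); print(np.round(Rm.as_matrix(),3).tolist())
c=cam("wrist"); print("cam in tool mm",np.round(Rm.inv().apply(c["T"][:3,3]-p)*1000,1)); print("cam axes in tool",np.round(Rm.as_matrix().T@c["T"][:3,:3],3).tolist())
t=cam("top"); s=cam("side")
f=lambda u,v:(190+u/3.7-.0,120+v/3.7)
g=lambda u,v:(170+u/2.8,160+v/2.8)
for z in (0,.006,.011): print(z,[np.round(atz(t,*f(*q),z),4).tolist() for q in ((136,198),(157,271),(147,235))])
print("side",[np.round(atz(s,*g(*q),.006),4).tolist() for q in ((155,480),(236,486),(196,483))])
print(tri(ray(t,*f(147,235)),ray(s,*g(196,483))))
E
```

```text
[[-0.0, 0.952, 0.306], [-0.0, 0.306, -0.952], [-1.0, -0.0, 0.0]]
cam in tool mm [-142.9   81.1    0. ]
cam axes in tool [[0.0, -0.316, 0.949], [-0.0, -0.949, -0.316], [1.0, -0.0, -0.0]]
0 [[0.6178, 0.3357, 0.0], [0.5617, 0.3155, 0.0], [0.5892, 0.3252, 0.0]]
0.006 [[0.6163, 0.3338, 0.006], [0.5606, 0.3137, 0.006], [0.5879, 0.3233, 0.006]]
0.011 [[0.6151, 0.3322, 0.011], [0.5597, 0.3122, 0.011], [0.5869, 0.3217, 0.011]]
side [[0.6132, 0.3397, 0.006], [0.5562, 0.3181, 0.006], [0.5843, 0.3287, 0.006]]
(array([5.88422559e-01, 3.24702314e-01, 4.85674526e-04]), [np.float64(0.0007046821024126883), np.float64(0.0007046821024124672)])
```

```bash
python3 -m creep '[{"linear":[-17,33,-17],"turn":[0,0,0],"fingers":1},{"linear":[-17,33,-17],"turn":[0,0,0],"fingers":1},{"linear":[-17,33,-17],"turn":[0,0,0],"fingers":1},{"linear":[-17,33,-17],"turn":[0,0,0],"fingers":1},{"linear":[-17,33,-17],"turn":[0,0,0],"fingers":1}]' 30; python3 - <<'E'
from h import *
s=telemetry.state(); print(np.round(s["joint_positions"],3))
E
```

```text
time: 1.47
position: [0.3538, -0.5575, 0.3172]
ee_rot: [0.345, 1.571, -0.915]
force: [1.7, -1.2, 0.5]
grip_width: 0.0853
[ 0.927  0.442 -0.012  1.661  0.006  1.039 -0.347]
```

```bash
python3 - <<'E'
import cv2
im=cv2.imread("pics/side0.png")[0:120,470:580]; cv2.imwrite("pics/grip.png",cv2.resize(im,None,fx=5,fy=5,interpolation=2))
E
```

```text
(no output)
```

View pics/grip.png

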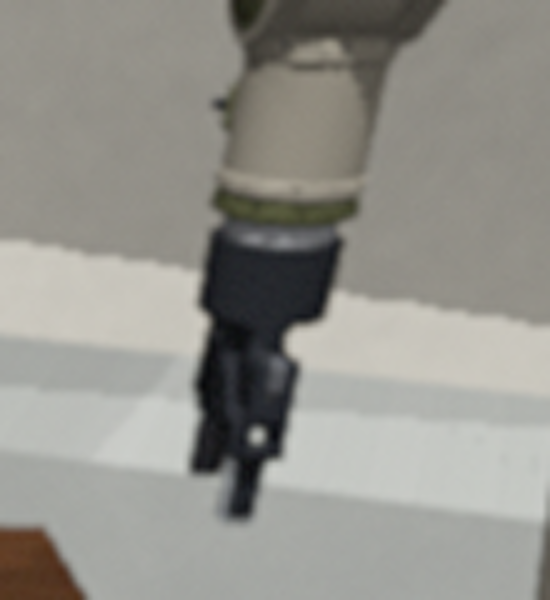

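```bash
python3 -m creep '[{"linear":[-4,30,-28],"turn":[0,0,0],"fingers":1},{"linear":[-4,30,-28],"turn":[0,0,0],"fingers":1},{"linear":[-4,30,-28],"turn":[0,0,0],"fingers":1},{"linear":[-4,30,-28],"turn":[0,0,0],"fingers":1},{"linear":[-4,30,-28],"turn":[0,0,0],"fingers":1}]'; python3 -m creep '[{"linear":[-4,30,-28],"turn":[0,0,0],"fingers":1},{"linear":[-4,30,-28],"turn":[0,0,0],"fingers":1},{"linear":[-4,30,-28],"turn":[0,0,0],"fingers":1},{"linear":[-4,30,-28],"turn":[0,0,0],"fingers":1},{"linear":[-4,30,-28],"turn":[0,0,0],"fingers":1}]';  python3 - <<'E'
from h import *
s=telemetry.state(); print(np.round(s["joint_positions"],3))
p,Rm=tcpR()
for y in (17.8,20):
    a=np.radians(y); L=np.radians(20)
    yh=np.array([np.cos(a),np.sin(a),0]); dn=np.array([0,0,-1.])
    X=dn*np.cos(L)+yh*np.sin(L); Y=yh*np.cos(L)-dn*np.sin(L)
    Rt=R.from_matrix(np.stack([X,Y,np.cross(X,Y)],1))
    print(y,delta([.588,.326,.15],Rt), (np.array([.588,.326,.15])-p))
E
```

```text
time: 1.88
position: [0.4534, -0.3779, 0.3367]
ee_rot: [0.413, 1.57, -0.847]
force: [0.6, -0.4, 0.6]
grip_width: 0.0855
time: 2.3
position: [0.5534, -0.1987, 0.3568]
ee_rot: [0.751, 1.57, -0.509]
force: [0.2, -1.0, -0.3]
grip_width: 0.0854
[ 0.34   0.316 -0.125  1.762  0.044  1.065 -1.06 ]
17.8 (array([ 206.7,  193.3, -489. ]), array([0.   , 0.   , 0.349])) [ 0.03460482  0.52465676 -0.20681529]
20 (array([ 206.7,  193.3, -489. ]), array([-0.038,  0.007,  0.349])) [ 0.03460482  0.52465676 -0.20681529]
```

```bash
python3 -m creep '[{"linear":[0,15,-38],"turn":[0,0,0],"fingers":1},{"linear":[0,15,-38],"turn":[0,0,0],"fingers":1},{"linear":[0,15,-38],"turn":[0,0,0],"fingers":1},{"linear":[0,15,-38],"turn":[0,0,0],"fingers":1},{"linear":[0,15,-38],"turn":[0,0,0],"fingers":1}]'; python3 -m creep '[{"linear":[0,15,-38],"turn":[0,0,0],"fingers":1},{"linear":[0,15,-38],"turn":[0,0,0],"fingers":1},{"linear":[0,15,-38],"turn":[0,0,0],"fingers":1},{"linear":[0,15,-38],"turn":[0,0,0],"fingers":1},{"linear":[0,15,-38],"turn":[0,0,0],"fingers":1}]';  python3 - <<'E'
from h import *
s=telemetry.state(); print(np.round(s["joint_positions"],3))
c=cam("wrist");im=viewer.read_camera("wrist"); show(im,"w1.png")
print([(round(d["score"],2),np.round(d["point"],3).tolist(),np.round(proj(c,d["point"]))) for d in nets.tip_of("wrist","clipper")])
E
```

```text
time: 2.72
position: [0.5658, 0.0052, 0.3565]
ee_rot: [1.123, 1.57, -0.137]
force: [0.5, -0.1, -0.3]
grip_width: 0.0856
time: 3.13
position: [0.5792, 0.209, 0.3565]
ee_rot: [1.355, 1.57, 0.095]
force: [1.0, 0.1, -0.3]
grip_width: 0.0857
[-0.254  0.363 -0.26   1.697  0.103  1.094 -1.805]
[(0.61, [0.657, 0.242, -0.004], array([319.,  96.])), (0.59, [0.586, 0.324, 0.0], array([257., 123.])), (0.56, [0.627, 0.407, 0.001], array([217.,  87.]))]
```

View pics/w1.png

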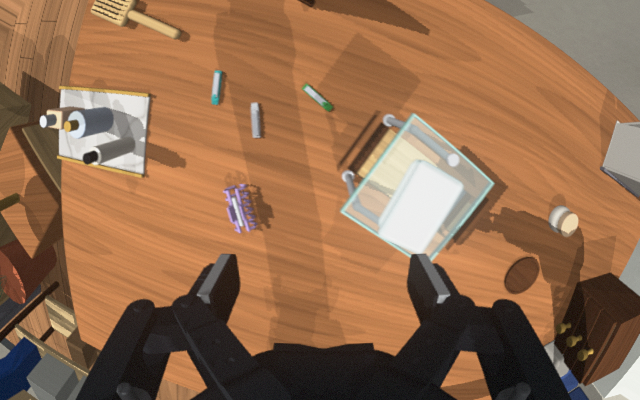

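```bash
python3 - <<'E'
from h import *
c=cam("wrist"); 
a,b=atz(c,254,102,.008),atz(c,259,138,.008); print(a,b,(a+b)/2,np.linalg.norm(a-b),np.degrees(np.arctan2(*(a-b)[1::-1])))
print([(round(d["score"],2),np.round(d["point"],3).tolist()) for d in nets.tip_of("wrist","hair_claw")])
p,Rm=tcpR(); 
a=np.radians(19); L=np.radians(20)
yh=np.array([np.cos(a),np.sin(a),0]); dn=np.array([0,0,-1.])
X=dn*np.cos(L)+yh*np.sin(L); Y=yh*np.cos(L)-dn*np.sin(L)
Rt=R.from_matrix(np.stack([X,Y,np.cross(X,Y)],1))
print(delta([.587,.325,.12],Rt))
E
```

```text
[0.61561162 0.3451671  0.008     ] [0.56194255 0.3207247  0.008     ] [0.58877708 0.3329459  0.008     ] 0.05897287104960486 24.485849982176383
[(0.87, [0.444, 0.31, -0.002])]
(array([ 236.1,   43.5, -105.1]), array([-0.015,  0.001,  0.349]))
```

```bash
python3 -m creep '[{"linear":[32,8,-21],"turn":[0,0,0],"fingers":0.6},{"linear":[32,8,-21],"turn":[0,0,0],"fingers":0.6},{"linear":[32,9,-21],"turn":[0,0,0],"fingers":0.6},{"linear":[32,9,-21],"turn":[0,0,0],"fingers":0.6},{"linear":[32,9,-21],"turn":[0,0,0],"fingers":0.6}]'; python3 -m creep '[{"linear":[0,0,0],"turn":[0,0,0.117],"fingers":0.6},{"linear":[0,0,0],"turn":[0,0,0.116],"fingers":0.6},{"linear":[0,0,0],"turn":[0,0,0.116],"fingers":0.6},{"linear":[0,0,0],"turn":[0,0,0],"fingers":0.6}]';  python3 - <<'E'
from h import *
s=telemetry.state(); print(np.round(s["joint_positions"],3))
c=cam("wrist");im=viewer.read_camera("wrist"); show(im,"w2.png")
print([(round(d["score"],2),np.round(d["point"],3).tolist(),np.round(proj(c,d["point"]))) for d in nets.tip_of("wrist","clipper")])
E
```

```text
time: 3.7
position: [0.589, 0.3192, 0.1951]
ee_rot: [0.613, 1.57, -0.649]
force: [0.7, 0.7, -0.5]
grip_width: 0.0512
time: 4.03
position: [0.5838, 0.3182, 0.1943]
ee_rot: [1.569, 1.221, 0.311]
force: [-1.4, -0.8, -0.2]
grip_width: 0.0513
[-0.617  0.472 -0.031  2.045  0.413  0.318 -2.273]
[(0.91, [0.59, 0.324, 0.001], array([320., 223.])), (0.78, [0.655, 0.24, -0.004], array([404., 192.])), (0.58, [0.627, 0.408, 0.002], array([261., 170.]))]
```

View pics/w2.png

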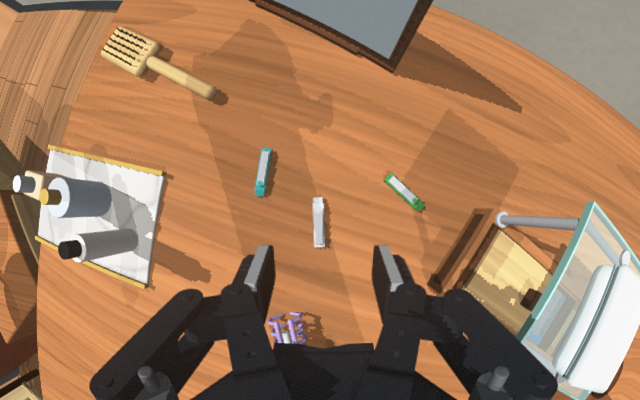

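```bash
cat >> h.py <<'E'
def Rtool(yaw,lean):
    a=np.radians(yaw); L=np.radians(lean)
    yh=np.array([np.cos(a),np.sin(a),0]); dn=np.array([0,0,-1.])
    X=dn*np.cos(L)+yh*np.sin(L); Y=yh*np.cos(L)-dn*np.sin(L)
    return R.from_matrix(np.stack([X,Y,np.cross(X,Y)],1))
E
python3 - <<'E'
from h import *
c=cam("wrist"); t=cam("top"); s=cam("side")
for z in (.006,.011):
    a,b=atz(c,318.5,198,z),atz(c,320,247.5,z); print(a,b,(a+b)/2,np.linalg.norm(a-b),np.degrees(np.arctan2(*(a-b)[1::-1])))
print(tri(ray(c,319.5,223),ray(t,190+147/3.7,120+235/3.7))); print(tri(ray(c,319.5,223),ray(s,170+196/2.8,160+483/2.8)))
print(delta([.588,.325,.007],Rtool(20.5,20)))
E
```

```text
[0.61971869 0.33469637 0.006     ] [0.56630298 0.31574816 0.006     ] [0.59301083 0.32522226 0.006     ] 0.056676912665932916 19.531176980035887
[0.61963286 0.33460098 0.011     ] [0.56697481 0.31592153 0.011     ] [0.59330383 0.32526126 0.011     ] 0.055873003015545646 19.531176980035877
(array([ 0.59124467,  0.32570437, -0.0047198 ]), [np.float64(0.0014041513889072133), np.float64(0.0014041513889073833)])
(array([ 0.59102344,  0.32353397, -0.0027814 ]), [np.float64(0.0019089195660514447), np.float64(0.0019089195660515579)])
(array([178.9, -62.2,  -5.8]), array([-0.043,  0.018,  0.002]))
```

```bash
python3 - <<'E'
from h import *
print(delta([.591,.3255,.030],Rtool(19.8,20)),delta([.591,.3255,.007],Rtool(19.8,20)))
E
python3 -m creep '[{"linear":[32,-10,-1],"turn":[-0.033,0.011,0],"fingers":0.6},{"linear":[32,-10,-1],"turn":[0,0,0],"fingers":0.6},{"linear":[32,-10,-1],"turn":[0,0,0],"fingers":0.6},{"linear":[32,-11,-1],"turn":[0,0,0],"fingers":0.6},{"linear":[30,-11,-1],"turn":[0,0,0],"fingers":0.5}]';  python3 - <<'E'
from h import *
s=telemetry.state(); print(np.round(s["joint_positions"],3))
c=cam("wrist");im=viewer.read_camera("wrist"); show(im,"w3.png")
print(delta([.591,.3255,.007],Rtool(19.8,20)))
E
```

```text
(array([158.3, -51.6,  -5.3]), array([-0.032,  0.014,  0.002])) (array([179.9, -59.4,  -5.3]), array([-0.032,  0.014,  0.002]))
time: 4.55
position: [0.6042, 0.3307, 0.0493]
ee_rot: [1.523, 1.258, 0.311]
force: [-0.4, -0.1, -0.0]
grip_width: 0.0433
[-0.648  0.717  0.028  2.05   0.793  0.109 -2.62 ]
(array([ 32.2, -25.8,   0.5]), array([0.005, 0.011, 0.04 ]))
```

View pics/w3.png

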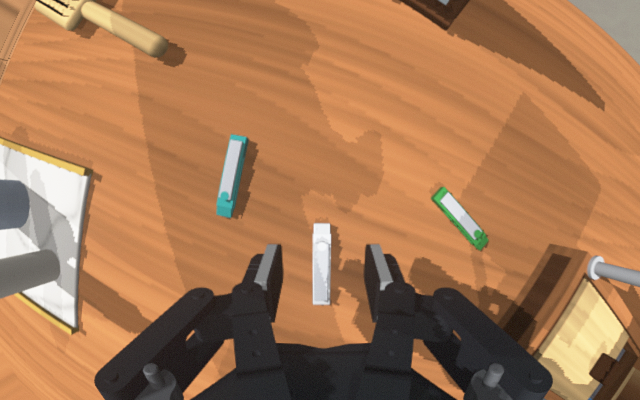

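```bash
python3 -m creep '[{"linear":[-20,0,0],"turn":[0,0,-0.08],"fingers":0.6},{"linear":[-30,0,0],"turn":[0,0,-0.11],"fingers":0.6},{"linear":[-30,0,0],"turn":[0,0,-0.12],"fingers":0.6},{"linear":[-20,0,0],"turn":[-0.12,0,0],"fingers":0.6},{"linear":[0,0,0],"turn":[-0.12,0,0],"fingers":0.6}]';  python3 - <<'E'
from h import *
s=telemetry.state(); print(np.round(s["joint_positions"],3))
c=cam("side"); print(proj(c,[.299,-.665,.373]), proj(c,[.222,-.69,.373]))
E
```

```text
time: 5.02
position: [0.5946, 0.3265, 0.1271]
ee_rot: [1.169, 1.474, 0.175]
force: [-0.6, 0.2, 0.1]
grip_width: 0.0514
[-0.265  0.683 -0.529  1.846  0.607  0.688 -2.146]
[494.18683336  56.31478191] [522.18471081  57.193445  ]
```

```bash
python3 -m creep '[{"linear":[-5,0,0],"turn":[-0.12,0,0],"fingers":0.6},{"linear":[-5,0,0],"turn":[-0.12,0,0],"fingers":0.6},{"linear":[-5,0,0],"turn":[-0.12,0,0],"fingers":0.6},{"linear":[-5,0,0],"turn":[-0.12,0,0],"fingers":0.6},{"linear":[0,0,0],"turn":[-0.12,0,0],"fingers":0.6}]'; python3 -m creep '[{"linear":[0,0,0],"turn":[-0.12,0,0],"fingers":0.6},{"linear":[0,0,0],"turn":[-0.12,0,0],"fingers":0.6},{"linear":[0,0,0],"turn":[-0.12,0,0],"fingers":0.6},{"linear":[0,0,0],"turn":[-0.12,0,0],"fingers":0.6},{"linear":[0,0,0],"turn":[-0.12,0,0],"fingers":0.6}]';  python3 - <<'E'
from h import *
s=telemetry.state(); print(np.round(s["joint_positions"],3))
print(delta([.591,.3255,.15],Rtool(199.7,0)))
E
```

```text
time: 5.43
position: [0.5906, 0.3252, 0.144]
ee_rot: [0.536, 1.477, 0.145]
force: [-0.7, 0.2, 0.3]
grip_width: 0.0512
time: 5.85
position: [0.5903, 0.3248, 0.1429]
ee_rot: [-0.073, 1.479, 0.136]
force: [-0.6, -0.1, -1.0]
grip_width: 0.0514
[-0.085  0.748 -0.844  1.83   0.819  0.86  -1.128]
(array([-7. ,  0.5,  1.5]), array([-1.704,  0.063,  0.083]))
```

```bash
python3 -m creep '[{"linear":[0,0,0],"turn":[-0.12,0.005,0.005],"fingers":0.6},{"linear":[0,0,0],"turn":[-0.12,0.005,0.005],"fingers":0.6},{"linear":[0,0,0],"turn":[-0.12,0.005,0.005],"fingers":0.6},{"linear":[0,0,0],"turn":[-0.12,0.005,0.005],"fingers":0.6},{"linear":[0,0,0],"turn":[-0.12,0.005,0.005],"fingers":0.6}]';   python3 - <<'E'
from h import *
s=telemetry.state(); print(np.round(s["joint_positions"],3))
print(delta([.591,.3255,.15],Rtool(199.7,0)))
E
```

```text
time: 6.27
position: [0.5904, 0.3245, 0.1429]
ee_rot: [-0.445, 1.509, 0.365]
force: [0.2, -0.7, -0.4]
grip_width: 0.0511
[-1.000e-03  8.180e-01 -9.970e-01  1.806e+00  8.810e-01  9.610e-01
 -5.670e-01]
(array([-7. ,  0. ,  1.5]), array([-1.104,  0.035,  0.054]))
```

```bash
python3 -m creep '[{"linear":[-2,0,0],"turn":[-0.12,0.007,0.007],"fingers":0.6},{"linear":[0,0,0],"turn":[-0.12,0.007,0.007],"fingers":0.6},{"linear":[0,0,0],"turn":[-0.12,0.007,0.007],"fingers":0.6},{"linear":[0,0,0],"turn":[-0.12,0.007,0.007],"fingers":0.6},{"linear":[0,0,0],"turn":[-0.12,0.007,0.007],"fingers":0.6}]';   python3 - <<'E'
from h import *
s=telemetry.state(); print(np.round(s["joint_positions"],3))
print(delta([.591,.3255,.15],Rtool(199.7,0)),delta([.591,.3255,.15],Rtool(199.7,20)))
E
```

```text
time: 6.68
position: [0.5902, 0.3242, 0.1448]
ee_rot: [-0.877, 1.559, 0.533]
force: [-0.3, -0.9, -0.4]
grip_width: 0.0515
[ 0.051  0.897 -1.132  1.764  0.921  1.101  0.009]
(array([-5.2, -0.6,  1.4]), array([-0.505,  0.005,  0.011])) (array([-5.2, -0.6,  1.4]), array([-0.499,  0.093,  0.353]))
```

```bash
python3 -m creep '[{"linear":[0,0,0],"turn":[0,0.01,0.08],"fingers":0.6},{"linear":[0,0,0],"turn":[0,0.01,0.08],"fingers":0.6},{"linear":[0,0,0],"turn":[-0.1,0.01,0.04],"fingers":0.6},{"linear":[0,0,0],"turn":[-0.1,0.01,0.04],"fingers":0.6}]';   python3 - <<'E'
from h import *
s=telemetry.state(); print(np.round(s["joint_positions"],3))
print(delta([.591,.3255,.15],Rtool(199.7,14)))
E
```

```text
time: 7.02
position: [0.5907, 0.3237, 0.1447]
ee_rot: [1.537, 1.336, -3.136]
force: [0.1, -0.5, 0.2]
grip_width: 0.0511
[ 0.075  1.019 -1.204  1.589  0.759  1.319  0.363]
(array([-5.2,  0.9,  1.8]), array([-0.295,  0.08 ,  0.011]))
```

```bash
python3 -m creep '[{"linear":[0,0,0],"turn":[-0.1,0.027,0.004],"fingers":0.6},{"linear":[0,0,0],"turn":[-0.1,0.026,0.004],"fingers":0.6},{"linear":[0,0,0],"turn":[-0.095,0.026,0.003],"fingers":0.6},{"linear":[0,0,0],"turn":[0,0,0],"fingers":0.6}]';   python3 - <<'E'
from h import *
s=telemetry.state(); print(np.round(s["joint_positions"],3))
print(delta([.591,.3255,.007],Rtool(199.7,14)))
c=cam("wrist");im=viewer.read_camera("wrist"); show(im,"w4.png")
print([(round(d["score"],2),np.round(d["point"],3).tolist(),np.round(proj(c,d["point"]))) for d in nets.tip_of("wrist","clipper")])
E
```

```text
time: 7.35
position: [0.5893, 0.3256, 0.1446]
ee_rot: [1.569, 1.329, -2.796]
force: [-0.5, 0.5, 0.0]
grip_width: 0.0508
[ 0.038  1.039 -1.223  1.564  0.804  1.412  0.618]
(array([133.2, -34.6,  -0.8]), array([ 0.003, -0.   ,  0.002]))
[(0.95, [0.588, 0.324, -0.0], array([322., 216.])), (0.79, [0.657, 0.239, -0.0], array([223., 249.]))]
```

View pics/w4.png

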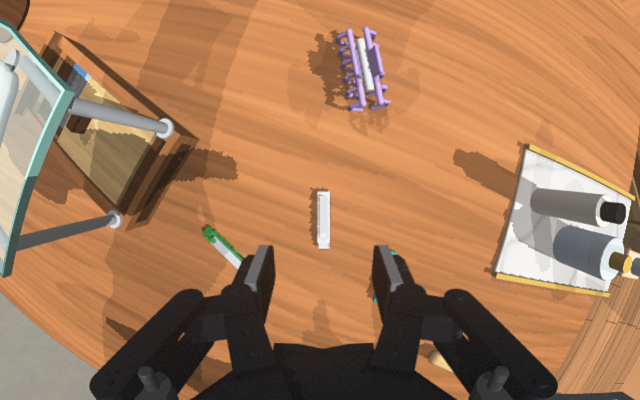

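```bash
python3 - <<'E'
from h import *
c=cam("wrist"); t=cam("top"); s=cam("side")
for z in (.006,.011):
    a,b=atz(c,323.2,190,z),atz(c,322.5,248,z); print(a,b,(a+b)/2,np.linalg.norm(a-b),np.degrees(np.arctan2(*(a-b)[1::-1])))
print(tri(ray(c,322.7,219),ray(t,190+147/3.7,120+235/3.7))); print(tri(ray(c,322.7,219),ray(s,170+196/2.8,160+483/2.8)))
E
```

```text
[0.56336554 0.31629163 0.006     ] [0.61738194 0.33462862 0.006     ] [0.59037374 0.32546012 0.006     ] 0.05704399016327513 -161.24914361613543
[0.56308045 0.31619196 0.011     ] [0.61618589 0.33421972 0.011     ] [0.58963317 0.32520584 0.011     ] 0.05608197945955721 -161.24914361613543
(array([ 0.59050347,  0.32579024, -0.002515  ]), [np.float64(0.0007889485640536257), np.float64(0.0007889485640534291)])
(array([ 5.89572039e-01,  3.24704591e-01, -2.08945161e-04]), [np.float64(0.0015649457310359573), np.float64(0.0015649457310359877)])
```

```bash
python3 -m creep '[{"linear":[30,-7.5,0],"turn":[0,0,0],"fingers":0.5},{"linear":[30,-7.5,0],"turn":[0,0,0],"fingers":0.5},{"linear":[30,-7.5,0],"turn":[0,0,0],"fingers":0.5},{"linear":[22,-5.5,0],"turn":[0,0,0],"fingers":0.5},{"linear":[0,0,0],"turn":[0,0,0],"fingers":0.5}]';   python3 - <<'E'
from h import *
s=telemetry.state(); print(np.round(s["joint_positions"],3))
print(delta([.590,.3255,.006],Rtool(199.4,14)))
c=cam("wrist");im=viewer.read_camera("wrist"); show(im,"w5.png")
E
```

```text
time: 7.87
position: [0.5881, 0.3235, 0.0233]
ee_rot: [1.585, 1.324, -2.786]
force: [-0.1, -0.4, 0.0]
grip_width: 0.0428
[ 0.013  1.163 -1.139  1.618  0.92   1.285  0.567]
(array([16.1, -6.6,  1.3]), array([ 0.002, -0.004, -0.002]))
```

View pics/w5.png

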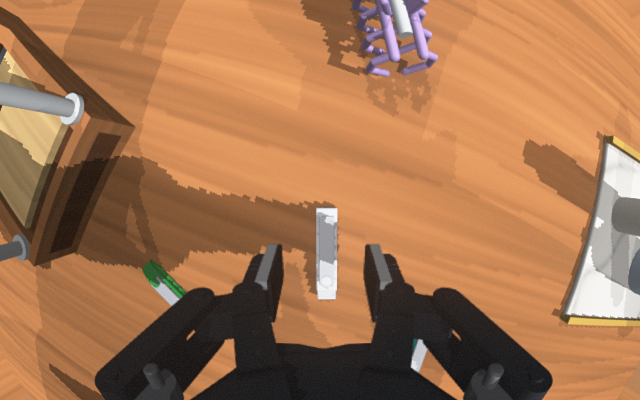

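```bash
python3 -m creep '[{"linear":[8,-3,1],"turn":[0,0,0],"fingers":0.5},{"linear":[8,-3,0],"turn":[0,0,0],"fingers":0.4},{"linear":[0,0,0],"turn":[0,0,0],"fingers":0.3},{"linear":[0,0,0],"turn":[0,0,0],"fingers":0},{"linear":[0,0,0],"turn":[0,0,0],"fingers":0}]' 40; python3 -m creep '[{"linear":[0,0,0],"turn":[0,0,0],"fingers":0},{"linear":[0,0,0],"turn":[0,0,0],"fingers":0},{"linear":[0,0,0],"turn":[0,0,0],"fingers":0}]' 40;  python3 - <<'E'
from h import *
s=telemetry.state(); print(np.round(s["joint_positions"],3))
print(delta([.590,.3255,.006],Rtool(199.4,14)))
c=cam("wrist");im=viewer.read_camera("wrist"); show(im,"w6.png",(200,150,440,350),3)
E
```

```text
time: 8.33
position: [0.5905, 0.3284, 0.0118]
ee_rot: [1.573, 1.331, -2.795]
force: [-0.1, 0.1, -0.3]
grip_width: 0.0043
time: 8.58
position: [0.5906, 0.3283, 0.0116]
ee_rot: [1.573, 1.331, -2.794]
force: [0.4, -0.9, 2.0]
grip_width: 0.0033
[ 0.006  1.177 -1.132  1.614  0.936  1.272  0.565]
(array([ 5.8,  0.1, -2.4]), array([ 0.006, -0.002,  0.004]))
```

View pics/w6.png

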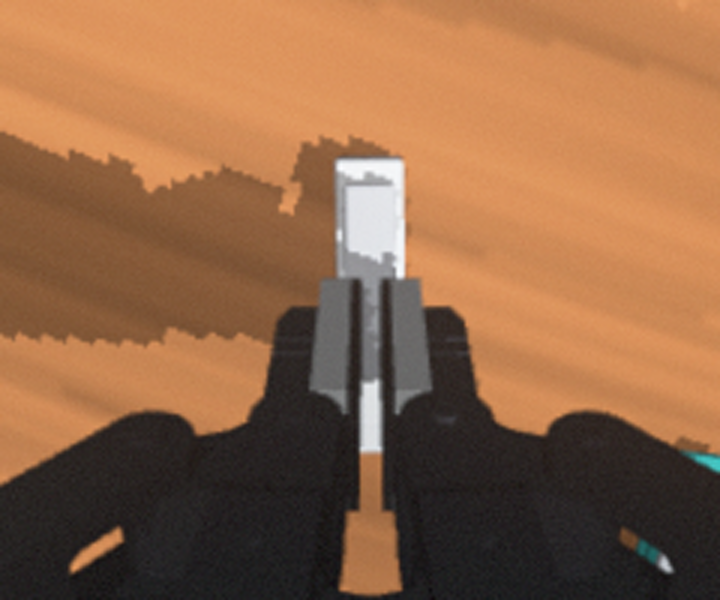

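```bash
python3 -m creep '[{"linear":[0,0,0],"turn":[0,0,0],"fingers":0.45},{"linear":[0,0,0],"turn":[0,0,0],"fingers":0.45},{"linear":[0,0,0],"turn":[0,0,0],"fingers":0.45},{"linear":[0,0,0],"turn":[0,0,0],"fingers":0.45}]' 40;  python3 - <<'E'
from h import *
c=cam("wrist");im=viewer.read_camera("wrist"); show(im,"w7.png",(200,150,440,350),3)
print(delta([.590,.3255,.004],Rtool(199.4,14)))
for z in (.011,):
    a,b=atz(c,200+370/3,150+158/3,z),atz(c,200+371/3,150+453/3,z); print(a,b,(a+b)/2)
E
```

```text
time: 8.97
position: [0.5902, 0.3281, 0.0108]
ee_rot: [1.573, 1.33, -2.794]
force: [0.1, 0.7, -0.5]
grip_width: 0.0381
(array([ 6.9, -0.6, -2.4]), array([ 0.006, -0.002,  0.003]))
[0.56254776 0.31826339 0.011     ] [0.61356864 0.33680991 0.011     ] [0.5880582  0.32753665 0.011     ]
```

View pics/w7.png

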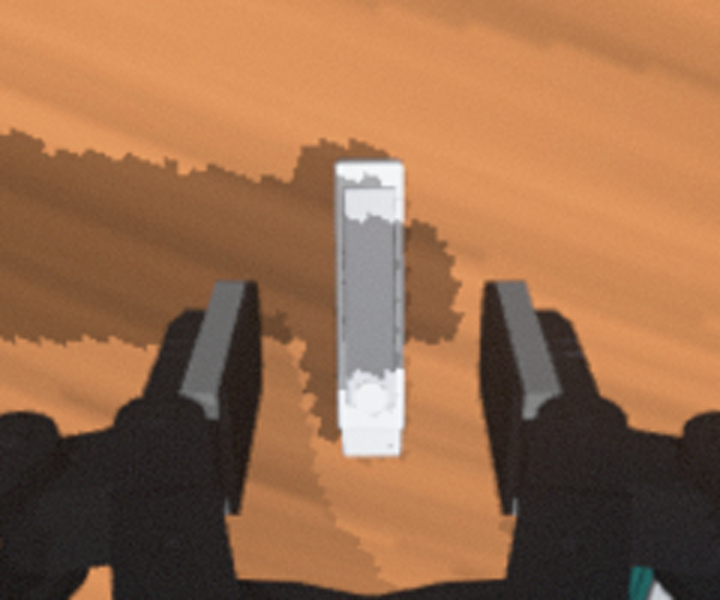

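```bash
python3 -m creep '[{"linear":[3.2,-1,0],"turn":[0,0,0],"fingers":0.45},{"linear":[3,-1,0],"turn":[0,0,0],"fingers":0.45},{"linear":[0,0,0],"turn":[0,0,0],"fingers":0.45}]' 40;  python3 -c "
from h import *
s=telemetry.state();print(np.round(s['position'],4),np.round(s['force'],1))"
```

```text
time: 9.27
position: [0.5906, 0.3279, 0.0035]
ee_rot: [1.575, 1.329, -2.792]
force: [0.2, 0.8, -0.3]
grip_width: 0.0385
[0.5906 0.3279 0.0035] [ 0.2  0.8 -0.3]
```

```bash
python3 -m creep '[{"linear":[-1,0,0],"turn":[0,0,0],"fingers":0.3},{"linear":[0,0,0],"turn":[0,0,0],"fingers":0.1},{"linear":[0,0,0],"turn":[0,0,0],"fingers":0},{"linear":[0,0,0],"turn":[0,0,0],"fingers":0},{"linear":[0,0,0],"turn":[0,0,0],"fingers":0}]' 40;  python3 -c "
from h import *
s=telemetry.state();print(np.round(s['position'],4),np.round(s['force'],1),np.round(s['joint_positions'],3))"
```

```text
time: 9.68
position: [0.591, 0.3285, 0.0057]
ee_rot: [1.572, 1.33, -2.795]
force: [0.7, 0.3, 1.7]
grip_width: 0.0097
[0.591  0.3285 0.0057] [0.7 0.3 1.7] [ 0.004  1.184 -1.128  1.613  0.942  1.267  0.564]
```

```bash
python3 -m creep '[{"linear":[0,0,0],"turn":[0,0,0],"fingers":0},{"linear":[0,0,0],"turn":[0,0,0],"fingers":0}]' 40;  python3 - <<'E'
from h import *
c=cam("wrist");im=viewer.read_camera("wrist"); show(im,"w8.png",(200,150,440,350),3)
E
```

```text
time: 9.85
position: [0.591, 0.3285, 0.0057]
ee_rot: [1.572, 1.33, -2.795]
force: [0.9, 0.6, 2.8]
grip_width: 0.0098
```

View pics/w8.png

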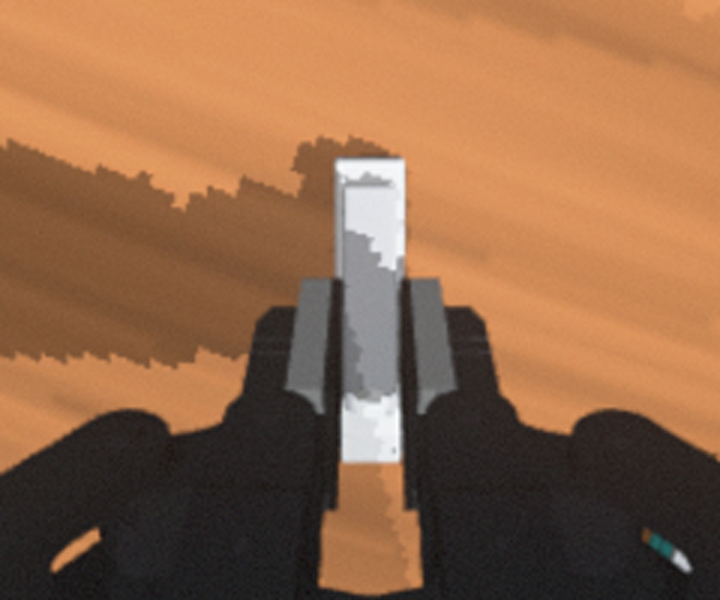

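```bash
python3 -m creep '[{"linear":[-10,2.5,0],"turn":[0,0,0],"fingers":0},{"linear":[-30,7.5,0],"turn":[0,0,0],"fingers":0},{"linear":[-38,9.5,0],"turn":[0,0,0],"fingers":0},{"linear":[-38,9.5,0],"turn":[0,0,0],"fingers":0},{"linear":[-38,9.5,0],"turn":[0,0,0],"fingers":0}]' 40;  python3 - <<'E'
from h import *
c=cam("wrist");im=viewer.read_camera("wrist"); show(im,"w9.png",(200,150,440,350),3)
s=telemetry.state();print(np.round(s['position'],4),np.round(s['force'],1),np.round(s['joint_positions'],3))
E
```

```text
time: 10.32
position: [0.5898, 0.328, 0.1661]
ee_rot: [1.572, 1.329, -2.795]
force: [0.6, 0.1, 0.1]
grip_width: 0.0099
[0.5908 0.3311 0.1751] [0.7 3.  5.9] [ 0.032  1.    -1.224  1.541  0.768  1.43   0.638]
```

View pics/w9.png

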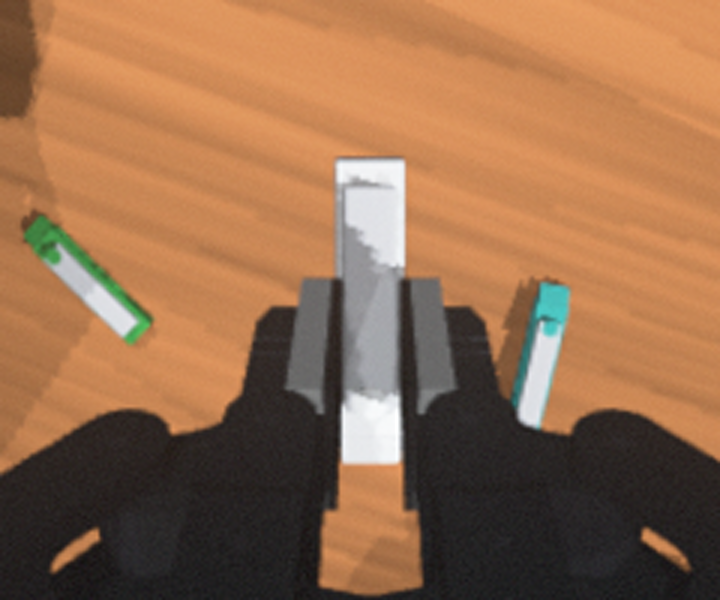

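```bash
python3 -m creep '[{"linear":[-34,8.5,0],"turn":[0.116,-0.029,0],"fingers":0},{"linear":[-34,8.5,0],"turn":[0.116,-0.029,0],"fingers":0},{"linear":[-34,8.5,0],"turn":[0.116,-0.029,0],"fingers":0},{"linear":[-34,8.5,0],"turn":[0.116,-0.029,0],"fingers":0},{"linear":[-14,3.5,0],"turn":[0.116,-0.029,0],"fingers":0}]' 40;  python3 -m creep '[{"linear":[0,0,0],"turn":[0.116,-0.029,0],"fingers":0},{"linear":[0,0,0],"turn":[0.116,-0.029,0],"fingers":0},{"linear":[0,0,0],"turn":[0.116,-0.029,0],"fingers":0},{"linear":[0,0,0],"turn":[0.116,-0.029,0],"fingers":0},{"linear":[0,0,0],"turn":[0.116,-0.029,0],"fingers":0}]' 40; python3 - <<'E'
from h import *
s=telemetry.state();print(np.round(s['position'],4),np.round(s['joint_positions'],3))
print(delta([.66,-.05,.33],Rtool(74.3,14)))
E
```

```text
time: 10.78
position: [0.5896, 0.3296, 0.3243]
ee_rot: [1.545, 1.332, 2.859]
force: [-0.9, 0.1, -0.8]
grip_width: 0.0099
time: 11.2
position: [0.5895, 0.3277, 0.319]
ee_rot: [1.557, 1.328, 2.272]
force: [0.6, 0.5, 1.0]
grip_width: 0.0096
[0.5895 0.3277 0.319 ] [ 0.134  0.707 -1.094  1.549  0.401  1.212 -0.257]
(array([ -91. , -319. , -194.2]), array([ 0.96 , -0.236, -0.   ]))
```

```bash
python3 -m creep '[{"linear":[-7,-27,-25.5],"turn":[0,0,0],"fingers":0},{"linear":[-7,-27,-25.5],"turn":[0,0,0],"fingers":0},{"linear":[-7,-27,-25.5],"turn":[0,0,0],"fingers":0},{"linear":[-7,-27,-25.5],"turn":[0,0,0],"fingers":0},{"linear":[-7,-27,-25.5],"turn":[0,0,0],"fingers":0}]' 40;  python3 -m creep '[{"linear":[-7,-27,-25.5],"turn":[0,0,0],"fingers":0},{"linear":[-7,-27,-25.5],"turn":[0,0,0],"fingers":0},{"linear":[-7,-27,-25.5],"turn":[0,0,0],"fingers":0},{"linear":[-7,-27,-25.5],"turn":[0,0,0],"fingers":0},{"linear":[-7,-27,-25.5],"turn":[0,0,0],"fingers":0}]' 40; python3 - <<'E'
from h import *
s=telemetry.state();print(np.round(s['position'],4),np.round(s['joint_positions'],3))
print(delta([.575,-.05,.33],Rtool(74.3,14)))
E
```

```text
time: 11.62
position: [0.5851, 0.1376, 0.3201]
ee_rot: [1.558, 1.328, 2.279]
force: [0.7, -0.4, 0.0]
grip_width: 0.0098
time: 12.03
position: [0.5813, -0.0515, 0.3212]
ee_rot: [1.557, 1.328, 2.279]
force: [0.5, -0.4, -0.7]
grip_width: 0.0096
[ 0.5813 -0.0515  0.3212] [ 0.784  0.672 -1.183  1.665  0.403  1.308  0.255]
(array([-7.3,  7.2, -3.7]), array([ 0.966, -0.237,  0.   ]))
```

```bash
python3 -m creep '[{"linear":[0,0,0],"turn":[0.116,-0.029,0],"fingers":0},{"linear":[0,0,0],"turn":[0.116,-0.029,0],"fingers":0},{"linear":[0,0,0],"turn":[0.116,-0.029,0],"fingers":0},{"linear":[0,0,0],"turn":[0.116,-0.029,0],"fingers":0},{"linear":[0,0,0],"turn":[0.116,-0.029,0],"fingers":0}]' 40;  python3 -m creep '[{"linear":[0,0,0],"turn":[0.116,-0.029,0],"fingers":0},{"linear":[0,0,0],"turn":[0.116,-0.029,0],"fingers":0},{"linear":[0,0,0],"turn":[0.116,-0.029,0],"fingers":0},{"linear":[0,0,0],"turn":[0.038,-0.009,0],"fingers":0},{"linear":[0,0,0],"turn":[0,0,0],"fingers":0}]' 40; python3 - <<'E'
from h import *
s=telemetry.state();print(np.round(s['position'],4),np.round(s['joint_positions'],3))
print(delta([.575,-.05,.33],Rtool(74.3,14)))
for c in ["wrist","top","side"]:
    m=cam(c); im=viewer.read_camera(c); cv2.imwrite(f"pics/{c}5.png",im[:,:,::-1])
    for l in ["organiser","front_stop","well_floor","end_ridge","nail_file","channel"]+(["pull","shelf_edge"] if c=="wrist" else []):
        print(c,l,[(round(d["score"],2),np.round(d["point"],4).tolist(),np.round(proj(m,d["point"])).tolist()) for d in nets.tip_of(c,l)[:2]])
E
```

```text
time: 12.45
position: [0.5816, -0.0499, 0.321]
ee_rot: [1.555, 1.325, 1.672]
force: [-0.2, 1.0, -0.0]
grip_width: 0.0099
time: 12.87
position: [0.5811, -0.0493, 0.3215]
ee_rot: [1.556, 1.325, 1.28]
force: [0.3, -0.0, 0.3]
grip_width: 0.0096
[ 0.5811 -0.0493  0.3215] [ 0.788  0.478 -0.967  1.822  0.201  0.944 -0.49 ]
(array([-8.9, -0.2, -5.7]), array([-0.001,  0.004, -0.001]))
wrist organiser []
wrist front_stop [(0.96, [0.546, -0.0613, 0.0351], [301.0, 218.0])]
wrist well_floor [(0.26, [0.5838, 0.1152, 0.1953], [279.0, 55.0])]
wrist end_ridge [(0.74, [0.5465, -0.0527, 0.0387], [300.0, 213.0])]
wrist nail_file [(0.68, [0.5304, 0.0154, 0.0102], [279.0, 171.0])]
wrist channel [(0.67, [0.4436, 0.3097, -0.001], [192.0, 28.0])]
wrist pull [(0.84, [0.5739, 0.0525, 0.0501], [297.0, 136.0])]
wrist shelf_edge [(0.59, [0.5748, 0.0413, 0.1827], [291.0, 131.0])]
top organiser [(0.83, [0.578, 0.0491, -0.0003], [328.0, 189.0])]
top front_stop [(0.92, [0.5439, -0.0606, 0.0395], [369.0, 200.0])]
top well_floor [(0.9, [0.5555, -0.0175, 0.0059], [352.0, 198.0])]
top end_ridge [(0.9, [0.5449, -0.0493, 0.0366], [365.0, 200.0])]
top nail_file [(0.43, [0.581, 0.0553, 0.0543], [325.0, 184.0]), (0.39, [0.5281, 0.0119, 0.0096], [341.0, 207.0])]
top channel [(0.95, [0.5741, 0.0509, 0.0364], [327.0, 188.0])]
side organiser [(0.88, [0.5754, 0.0493, -0.0009], [306.0, 261.0])]
side front_stop [(0.65, [0.543, -0.061, 0.034], [336.0, 230.0])]
side well_floor [(0.8, [0.5592, -0.0111, 0.0072], [322.0, 247.0])]
side end_ridge [(0.76, [0.5487, -0.0508, 0.0368], [333.0, 231.0]), (0.38, [0.5565, -0.0118, 0.0084], [323.0, 247.0])]
side nail_file []
side channel [(0.62, [0.5769, 0.0511, 0.0292], [305.0, 251.0])]
```

View pics/wrist5.png

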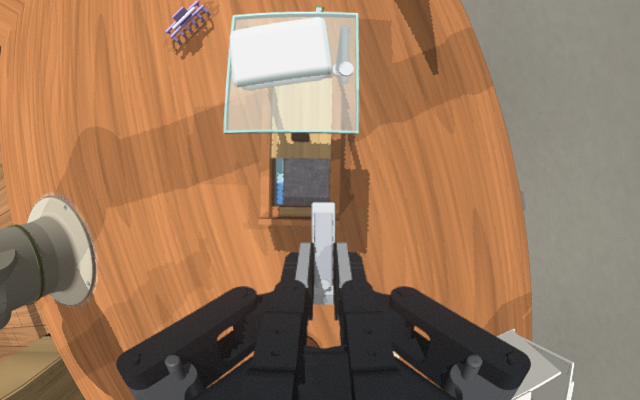

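```bash
cat >> h.py <<'E'
def org(O,yaw):
    a=np.radians(yaw); ex=np.array([np.cos(a),np.sin(a),0]); ey=np.array([-np.sin(a),np.cos(a),0])
    return lambda x,y,z: np.array([O[0],O[1],0])+ex*x/1000+ey*y/1000+np.array([0,0,z/1000])
SEGS=[[(-119,-56,62),(-119,56,62)],[(-111,-56,62),(-111,56,62)],[(-119,-56,62),(-111,-56,62)],[(-119,56,62),(-111,56,62)],
[(-111,-56,47.5),(117,-56,47.5)],[(-111,56,47.5),(117,56,47.5)],[(-97,-42,34),(-97,42,34)],[(-97,-42,34),(-30,-42,34)],[(-97,42,34),(-30,42,34)],
[(-9,-64,185),(-9,64,185)],[(-9,-64,193),(117,-64,193)],[(-9,64,193),(117,64,193)],[(-119,-56,0),(-119,56,0)]]
def overlay(im,c,f,roi,s):
    o=cv2.resize(im[roi[1]:roi[3],roi[0]:roi[2]],None,fx=s,fy=s,interpolation=cv2.INTER_CUBIC).copy()
    for a,b in SEGS:
        P=[np.array([proj(c,f(*(np.array(a)+(np.array(b)-a)*t))) for t in np.linspace(0,1,8)])]
        pts=((P[0]+.5-np.array(roi[:2]))*s).astype(np.int32)
        cv2.polylines(o,[pts],False,(255,0,0),1,cv2.LINE_AA)
    return o
E
python3 - <<'E'
from h import *
f=org((.5765,.0490),74)
w=cv2.imread("pics/wrist5.png")[:,:,::-1]; t=cv2.imread("pics/top5.png")[:,:,::-1]; s=cv2.imread("pics/side5.png")[:,:,::-1]
A=overlay(w,cam("wrist"),f,(215,90,375,240),5); B=overlay(t,cam("top"),f,(260,130,390,230),6); C=overlay(s,cam("side"),f,(240,180,370,300),5)
for n,x in (("A",A),("B",B),("C",C)): cv2.imwrite(f"pics/ov{n}.png",x[:,:,::-1])
E
```

```text
(no output)
```

View pics/ovA.png

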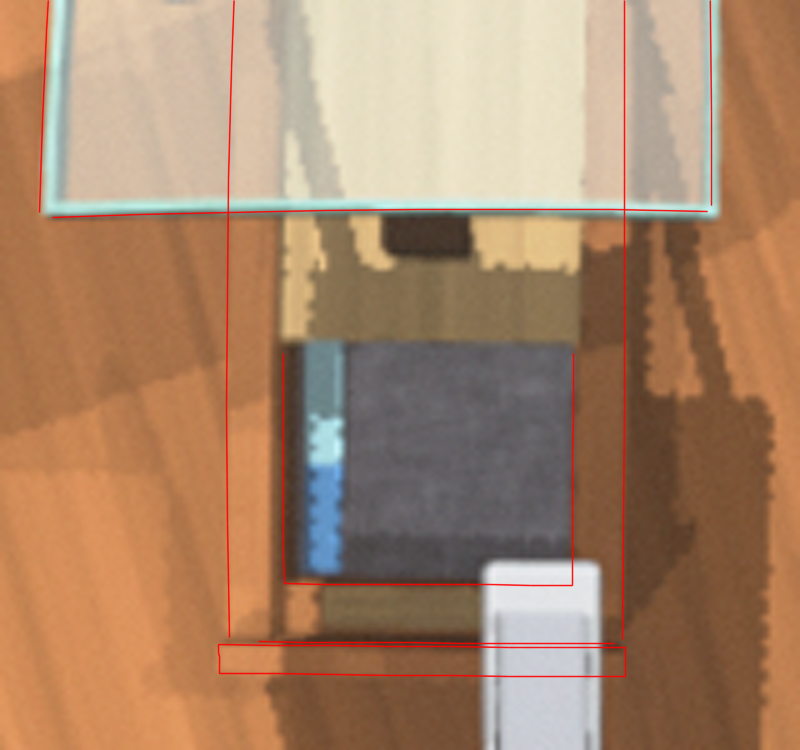

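View pics/ovB.png

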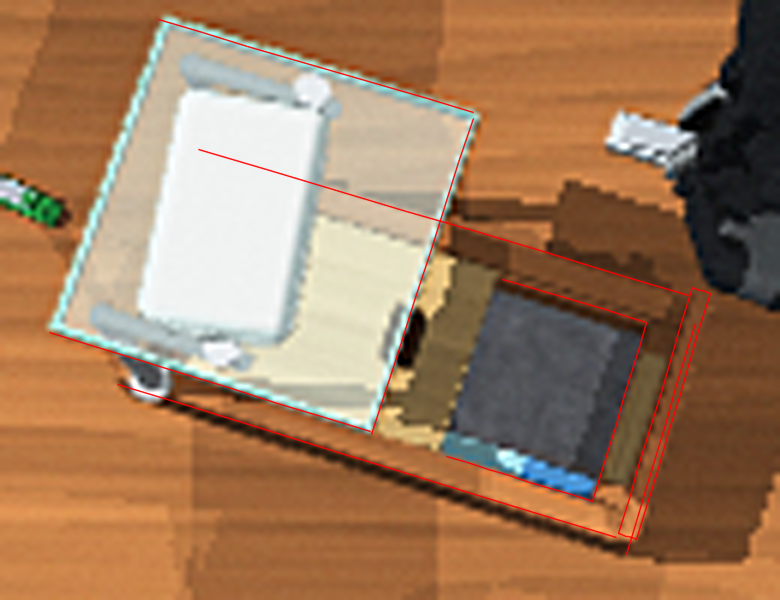

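View pics/ovC.png

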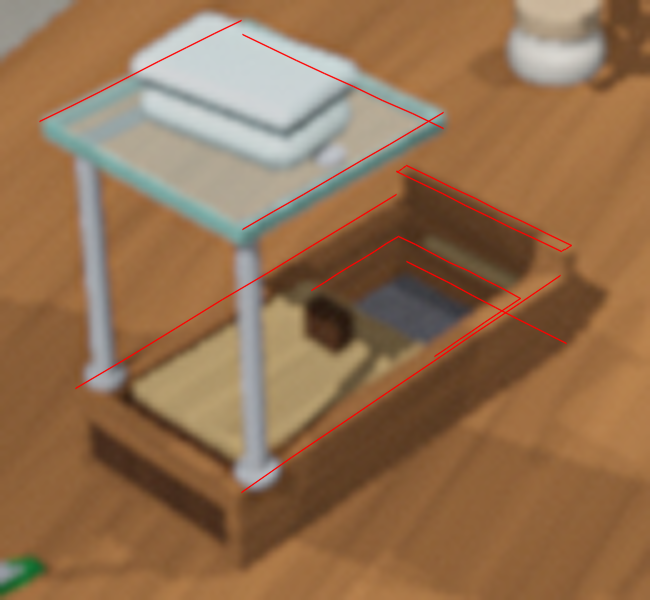

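```bash
python3 - <<'E'
from h import *
p,Rm=tcpR(); c=cam("wrist")
# at grasp: clipper top plane is 11-5.7=5.3mm above TCP (world-up with lean same as now)
for dz,(u,v) in ((.0053,(323.3,202.7)),(.0053,(323.6,304)),(-.002,(323.6,304))):
    q=atz(c,u,v,p[2]+dz)-p; yh=np.array([np.cos(1.293),np.sin(1.293),0]); print(np.round(1000*np.array([q@yh,q@np.array([yh[1],-yh[0],0])]),1))
f=org((.5765,.0490),74)
for zz in (90,16): print(delta(f(-64,-10,zz),Rtool(74,14)), f(-64,-10,zz))
E
```

```text
[29.5 -0.1]
[-24.7   0.2]
[-27.9   0.2]
(array([231. , -27.8, -23.1]), array([ 0.005,  0.002, -0.002])) [ 0.56847183 -0.01527712  0.09      ]
(array([302.8, -45.9, -23.3]), array([ 0.005,  0.002, -0.002])) [ 0.56847183 -0.01527712  0.016     ]
```

```bash
python3 -m creep '[{"linear":[38,-4.5,-5],"turn":[0,0,0],"fingers":0},{"linear":[38,-4.5,-5],"turn":[0,0,0],"fingers":0},{"linear":[38,-4.5,-5],"turn":[0,0,0],"fingers":0},{"linear":[38,-4.5,-4],"turn":[0,0,0],"fingers":0},{"linear":[38,-4.5,-4],"turn":[0.005,0,0],"fingers":0}]' 40;  python3 - <<'E'
from h import *
f=org((.5765,.0490),74)
s=telemetry.state();print(np.round(s['joint_positions'],3))
for zz in (60,17): print(delta(f(-64,-10,zz),Rtool(74,14)), f(-64,-10,zz))
c=cam("wrist");im=viewer.read_camera("wrist"); roi=(200,60,440,260)
o=overlay(im,c,f,roi,3); cv2.imwrite("pics/w10.png",o[:,:,::-1])
E
```

```text
time: 14.43
position: [0.5669, -0.0199, 0.1296]
ee_rot: [1.561, 1.324, 1.281]
force: [1.1, -0.2, -0.3]
grip_width: 0.0097
[ 0.586  0.659 -0.762  2.06   0.416  0.522 -0.68 ]
(array([ 68.7, -12.3,   0. ]), array([-0.001,  0.003, -0.003])) [ 0.56847183 -0.01527712  0.06      ]
(array([ 1.104e+02, -2.280e+01, -1.000e-01]), array([-0.001,  0.003, -0.003])) [ 0.56847183 -0.01527712  0.017     ]
```

View pics/w10.png

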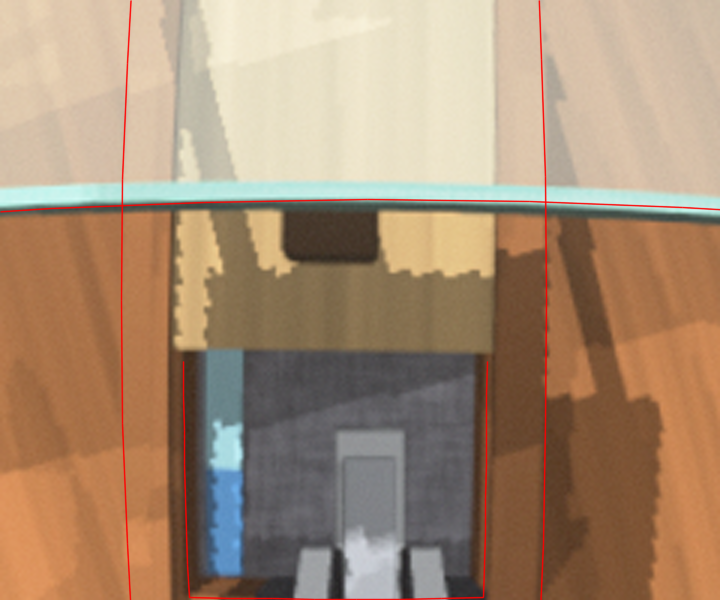

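```bash
python3 -m creep '[{"linear":[30,-5.5,0],"turn":[0,0,0],"fingers":0},{"linear":[30,-5.5,0],"turn":[0,0,0],"fingers":0},{"linear":[15,-3,0],"turn":[0,0,0],"fingers":0},{"linear":[10,-3,0],"turn":[0,0,0],"fingers":0},{"linear":[0,0,0],"turn":[0,0,0],"fingers":0}]' 40;  python3 - <<'E'
from h import *
f=org((.5765,.0490),74)
s=telemetry.state();print(np.round(s['joint_positions'],3))
for zz in (17,): print(delta(f(-64,-10,zz),Rtool(74,14)))
c=cam("wrist");im=viewer.read_camera("wrist"); show(im,"w11.png",(200,100,440,300),3)
E
```

```text
time: 14.9
position: [0.5682, -0.016, 0.0435]
ee_rot: [1.57, 1.325, 1.29]
force: [0.4, -0.7, 0.0]
grip_width: 0.0098
[ 0.472  0.766 -0.609  2.105  0.525  0.344 -0.753]
(array([25.9, -5.8,  0. ]), array([-0.001,  0.   , -0.002]))
```

View pics/w11.png

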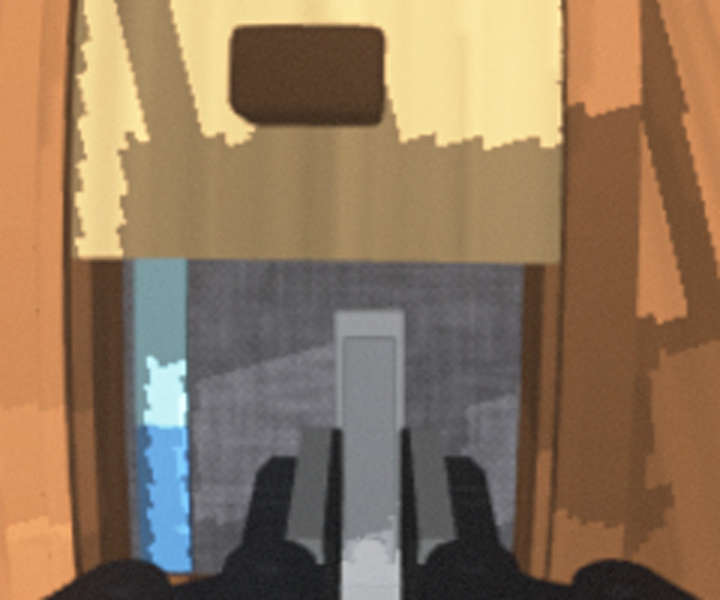

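```bash
python3 -m creep '[{"linear":[10,-2.5,0],"turn":[0,0,0],"fingers":0},{"linear":[8,-2,0],"turn":[0,0,0],"fingers":0},{"linear":[4,-1,0],"turn":[0,0,0],"fingers":0},{"linear":[2,-0.5,0],"turn":[0,0,0],"fingers":0},{"linear":[0,0,0],"turn":[0,0,0],"fingers":0}]' 40;  python3 - <<'E'
from h import *
f=org((.5765,.0490),74)
s=telemetry.state();print(np.round(s['joint_positions'],3),s["position"])
for zz in (16,): print(delta(f(-64,-10,zz),Rtool(74,14)))
E
```

```text
time: 15.37
position: [0.5684, -0.0159, 0.0195]
ee_rot: [1.564, 1.324, 1.285]
force: [0.5, 0.8, -0.5]
grip_width: 0.0097
[ 0.44   0.797 -0.56   2.114  0.553  0.291 -0.77 ] [ 0.5684264  -0.01589663  0.01947238]
(array([ 3.5, -0.3, -0.1]), array([-0.   ,  0.002, -0.002]))
```

Slow final lowering to contact.

```bash
python3 -m creep '[{"linear":[1.5,-0.3,0],"turn":[0,0,0],"fingers":0},{"linear":[1,-0.2,0],"turn":[0,0,0],"fingers":0},{"linear":[0,0,0],"turn":[0,0,0],"fingers":0}]' 40; python3 -m creep '[{"linear":[0.8,-0.2,0],"turn":[0,0,0],"fingers":0},{"linear":[0,0,0],"turn":[0,0,0],"fingers":0}]' 40;  python3 - <<'E'
from h import *
s=telemetry.state();print(s["position"],s["force"])
c=cam("wrist");im=viewer.read_camera("wrist"); show(im,"w12.png",(200,100,440,300),3)
E
```

```text
time: 15.62
position: [0.5686, -0.0158, 0.0173]
ee_rot: [1.562, 1.324, 1.282]
force: [0.0, -0.4, -0.7]
grip_width: 0.0099
time: 15.78
position: [0.5686, -0.0158, 0.0164]
ee_rot: [1.563, 1.324, 1.283]
force: [-0.4, 0.0, 0.5]
grip_width: 0.0098
[ 0.56861507 -0.01578387  0.01638199] [-0.40515366  0.01563418  0.46558997]
```

View pics/w12.png

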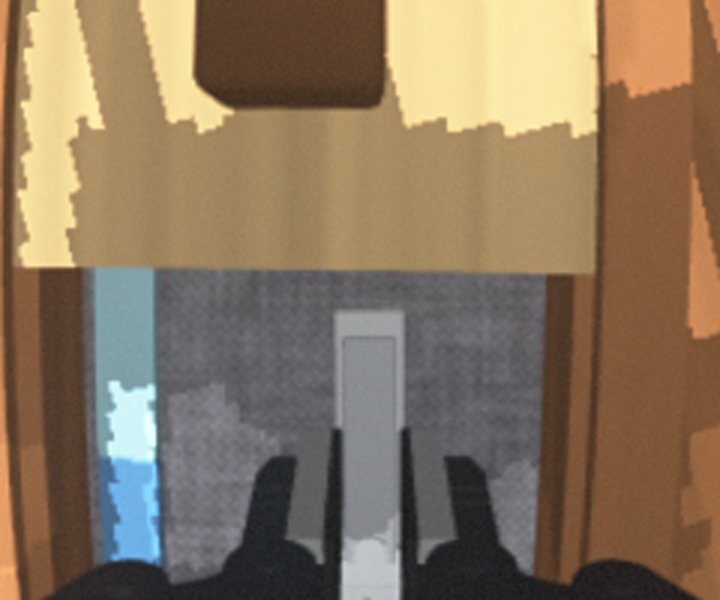

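```bash
python3 -m creep '[{"linear":[0.7,-0.2,0],"turn":[0,0,0],"fingers":0},{"linear":[0,0,0],"turn":[0,0,0],"fingers":0.12},{"linear":[0,0,0],"turn":[0,0,0],"fingers":0.2},{"linear":[0,0,0],"turn":[0,0,0],"fingers":0.22},{"linear":[0,0,0],"turn":[0,0,0],"fingers":0.22}]' 40; python3 - <<'E'
from h import *
c=cam("wrist");im=viewer.read_camera("wrist"); show(im,"w13.png",(200,100,440,300),3)
E
```

```text
time: 16.25
position: [0.5686, -0.0158, 0.0157]
ee_rot: [1.563, 1.324, 1.283]
force: [0.3, -0.0, 0.4]
grip_width: 0.0187
```

View pics/w13.png

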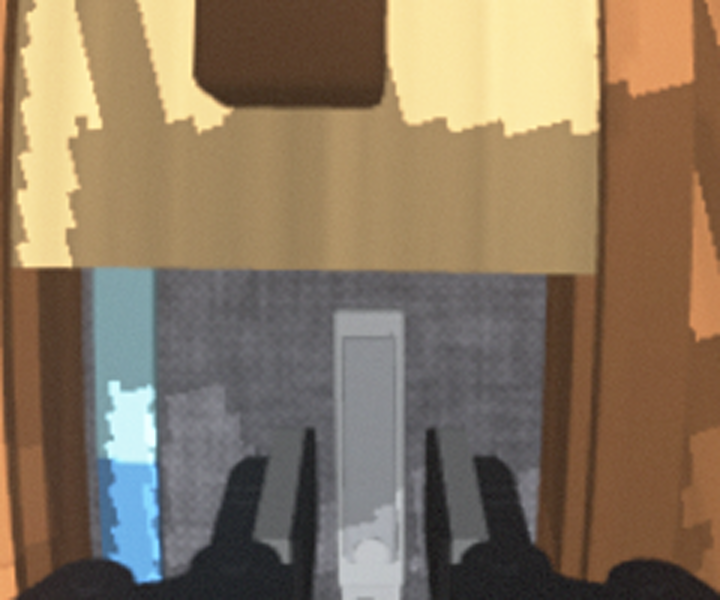

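```bash
python3 -m creep '[{"linear":[-10,2.5,0],"turn":[0,0,0],"fingers":0.22},{"linear":[-20,5,0],"turn":[0,0,0],"fingers":0.22},{"linear":[-38,9.5,0],"turn":[0,0,0],"fingers":0.22},{"linear":[-38,9.5,0],"turn":[0,0,0],"fingers":0.3},{"linear":[-38,9.5,0],"turn":[0,0,0],"fingers":0.4}]' 40; python3 -m creep '[{"linear":[-40,0,0],"turn":[0,0,0],"fingers":0.45},{"linear":[-40,0,0],"turn":[0,0,0],"fingers":0.45},{"linear":[-40,-10,0],"turn":[0,0,0],"fingers":0.45},{"linear":[-10,-30,0],"turn":[0,0,0],"fingers":0.45}]'; python3 - <<'E'
from h import *
s=telemetry.state();print(np.round(s['joint_positions'],3))
c=cam("wrist");im=viewer.read_camera("wrist"); show(im,"w14.png",(140,0,500,300),2)
im=viewer.read_camera("top"); show(im,"t14.png",(260,130,390,230),6)
E
```

```text
time: 16.72
position: [0.5675, -0.0156, 0.1662]
ee_rot: [1.567, 1.324, 1.288]
force: [1.1, -0.6, -0.5]
grip_width: 0.0337
time: 17.05
position: [0.5511, -0.0806, 0.2881]
ee_rot: [1.523, 1.322, 1.249]
force: [2.5, -0.7, 0.2]
grip_width: 0.0384
[ 0.877  0.492 -0.99   1.913  0.228  0.864 -0.451]
```

View pics/w14.png

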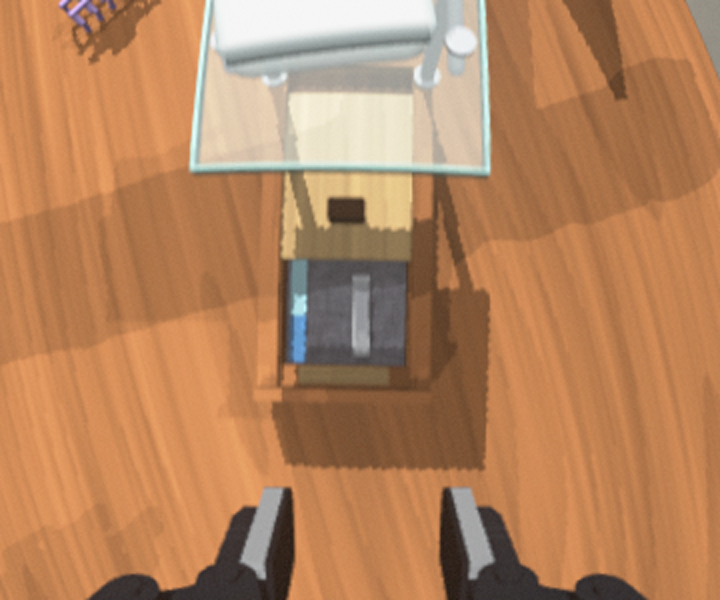

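View pics/t14.png

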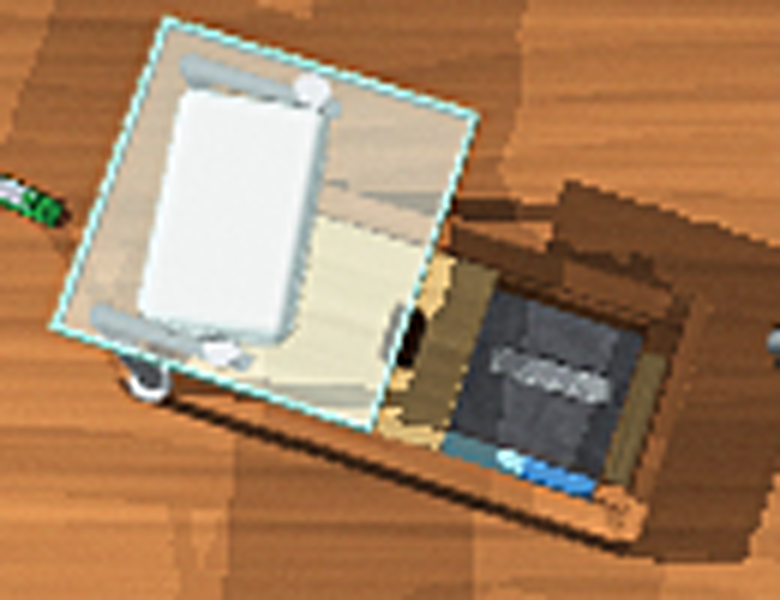

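```bash
python3 - <<'E'
from h import *
f=org((.5765,.0490),74); O=f(0,0,0); ex=f(1000,0,0)-O; ey=f(0,1000,0)-O
inv=lambda q:np.round([1000*(q-O)@ex,1000*(q-O)@ey,1000*q[2]],1)
w=cam("wrist");s=cam("side");t=cam("top")
W=lambda u,v:ray(w,140+u/2-.25,v/2-.25)
p,r=tri(W(346,210),ray(s,306,244.4)); print("pull",p,inv(p),r)
# top front edge of pull / lid edge at z=41
for n,(u,v),z in (("lidedgeL",(283,258),41),("lidedgeR",(412,260),41),("pull bot front edge",(346,222),41),("pull top back",(346,198),63),("boardtop outer L",(255,400),62),("boardtop outer R",(428,402),62),("board inner top",(345,387),62),("well front",(345,366),34),("file front",(296,361),14),("clip front",(361,355),20),("clip back",(361,276),20),("fileR",(307,320),14)):
    print(n,inv(atz(w,140+u/2-.25,v/2-.25,z/1000)))
for l in ["pull","lid"]:
    print(l,[(round(d["score"],2),inv(np.array(d["point"]))) for d in nets.tip_of("wrist",l)[:2]])
print(np.round(telemetry.state()["joint_positions"],3), tcpR()[0])
E
```

```text
pull [0.57587164 0.0427672  0.04508029] [-6.2 -1.1 45.1] [np.float64(0.0023225879847728927), np.float64(0.0023225879847727088)]
lidedgeL [-38.   41.9  41. ]
lidedgeR [-40.2 -41.8  41. ]
pull bot front edge [-14.9   0.8  41. ]
pull top back [-4.   0.2 63. ]
boardtop outer L [-128.6   57.5   62. ]
boardtop outer R [-130.6  -49.5   62. ]
board inner top [-121.     1.5   62. ]
well front [-109.     2.2   34. ]
file front [-105.9   36.7   14. ]
clip front [-102.1   -8.3   20. ]
clip back [-48.3  -8.6  20. ]
fileR [-77.7  28.8  14. ]
pull [(0.66, array([-0.6, -0.2, 51.5])), (0.37, array([-370.1,   19.2,    3.4]))]
lid [(0.97, array([30.7, -2. , 34.8]))]
[ 0.877  0.499 -0.981  1.92   0.232  0.86  -0.454] [ 0.54798847 -0.08473094  0.28100407]
```

```bash
python3 -m creep '[{"linear":[0,0,0],"turn":[0,0,0.11],"fingers":0.45},{"linear":[0,0,0],"turn":[0,0,0.11],"fingers":0.45}]'; python3 -c "
from h import *
s=telemetry.state();print(np.round(s['joint_positions'],3))"; python3 -m creep '[{"linear":[0,0,0],"turn":[0,0,0.11],"fingers":0.45},{"linear":[0,0,0],"turn":[0,0,0.12],"fingers":0.45},{"linear":[0,0,0],"turn":[0,0,0],"fingers":0.45}]'; python3 -c "
from h import *
s=telemetry.state();print(np.round(s['joint_positions'],3)); print(delta(org((.5765,.049),74)(-100,0,120),Rtool(74,40)))"
```

```text
time: 17.42
position: [0.5493, -0.0796, 0.2825]
ee_rot: [1.558, 1.1, 1.286]
force: [0.2, 1.0, -1.3]
grip_width: 0.0382
[ 1.047  0.593 -1.111  1.934  0.096  0.797 -0.288]
time: 17.67
position: [0.5472, -0.0874, 0.2761]
ee_rot: [1.58, 0.864, 1.292]
force: [-0.1, -1.6, -1.7]
grip_width: 0.0388
[ 1.192  0.748 -1.219  1.949 -0.007  0.758 -0.152]
(array([144.1, -71.6,  -8.7]), array([-0.009, -0.   , -0.009]))
```

```bash
python3 -c "
from h import *
print(delta(org((.5765,.049),74)(-60,0,85),Rtool(74,40)))"; python3 -m creep '[{"linear":[34,-10,-2],"turn":[0,0,0],"fingers":0.45},{"linear":[34,-10,-2],"turn":[0,0,-0.005],"fingers":0.45},{"linear":[34,-10,-2],"turn":[-0.005,0,0],"fingers":0.45},{"linear":[34,-10,-2],"turn":[-0.005,0,0],"fingers":0.45},{"linear":[0,0,0],"turn":[0,0,0],"fingers":0.45}]'; python3 -c "
from h import *
s=telemetry.state();print(np.round(s['joint_positions'],3)); print(delta(org((.5765,.049),74)(-60,0,85),Rtool(74,40)))"
```

```text
(array([196.7, -63.9,  -8.8]), array([-0.009, -0.   , -0.009]))
time: 18.08
position: [0.554, -0.0233, 0.1465]
ee_rot: [1.567, 0.879, 1.302]
force: [-0.9, 1.5, 1.0]
grip_width: 0.0385
[ 0.985  0.868 -1.058  2.091  0.096  0.439 -0.187]
(array([ 57.3, -27.2,   1.8]), array([ 0.012, -0.007,  0.007]))
```

```bash
python3 -m creep '[{"linear":[29,-13,1],"turn":[0.006,-0.004,0.004],"fingers":0.45},{"linear":[29,-13,1],"turn":[0.006,-0.004,0.004],"fingers":0.45},{"linear":[0,0,0],"turn":[0,0,0],"fingers":0.45}]'; python3 - <<'E'
from h import *
f=org((.5765,.049),74)
s=telemetry.state();print(np.round(s['joint_positions'],3)); print(delta(f(-20,0,58),Rtool(74,40)),delta(f(9,0,51),Rtool(74,40)))
c=cam("wrist");im=viewer.read_camera("wrist"); 
o=overlay(im,c,f,(160,30,480,300),2.2); cv2.imwrite("pics/w15.png",o[:,:,::-1])
E
```

```text
time: 18.33
position: [0.5626, -0.0098, 0.0867]
ee_rot: [1.567, 0.871, 1.284]
force: [-1.5, 0.2, 0.5]
grip_width: 0.0389
[ 0.912  0.949 -0.976  2.117  0.135  0.308 -0.189]
(array([47.9, 12.4, -3.1]), array([-0.002,  0.005, -0.001])) (array([71.9, 30.1, -3.2]), array([-0.002,  0.005, -0.001]))
```

View pics/w15.png

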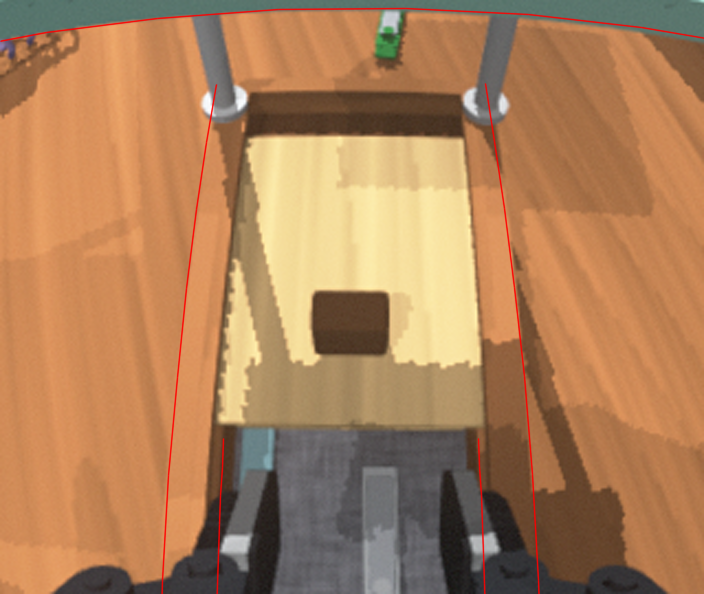

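```bash
python3 - <<'E'
from h import *
f=org((.5765,.049),74); O=f(0,0,0); ex=f(1000,0,0)-O; ey=f(0,1000,0)-O
inv=lambda q:np.round([1000*(q-O)@ex,1000*(q-O)@ey,1000*q[2]],1)
w=cam("wrist")
for n,(u,v),z in (("lidedge",(350,427),41),("pull bot front L",(314,353),41),("pull bot front R",(388,354),41),("pull top front",(350,331),63),("pull top back L",(314,291),63),("pull top back R",(388,291),63),("wallL top inner?",(219,425),41),("R",(483,428),41)):
    print(n,inv(atz(w,160+u/2.2-.25,30+v/2.2-.25,z/1000)))
print(inv(tcpR()[0]))
E
```

```text
lidedge [-27.6  -0.6  41. ]
pull bot front L [-1.8 11.5 41. ]
pull bot front R [ -2.2 -13.2  41. ]
pull top front [-3.9 -0.7 63. ]
pull top back L [ 9.9 10.5 63. ]
pull top back R [  9.8 -12.6  63. ]
wallL top inner? [-27.1  42.1  41. ]
R [-28.3 -43.7  41. ]
[-60.6  -3.3  88.8]
```

```bash
python3 -c "
from h import *
print(delta(org((.5765,.049),74)(-30,-1,62),Rtool(74,40)),delta(org((.5765,.049),74)(8,-1,52),Rtool(74,40)))"; python3 -m creep '[{"linear":[20,3,-1],"turn":[0,0.003,0],"fingers":0.45},{"linear":[20,3,-1],"turn":[0,0.002,0],"fingers":0.45},{"linear":[0,0,0],"turn":[0,0,0],"fingers":0.45}]'; python3 - <<'E'
from h import *
f=org((.5765,.049),74)
s=telemetry.state();print(np.round(s['joint_positions'],3)); print(delta(f(-30,-1,62),Rtool(74,40)),delta(f(8,-1,52),Rtool(74,40)))
E
```

```text
(array([40.2,  6.1, -2.6]), array([-0.001,  0.006, -0.002])) (array([72.3, 28.8, -2.8]), array([-0.001,  0.006, -0.002]))
time: 18.63
position: [0.5711, 0.0203, 0.064]
ee_rot: [1.565, 0.87, 1.286]
force: [-0.3, 0.6, 0.9]
grip_width: 0.0382
[ 0.834  0.975 -0.937  2.128  0.14   0.231 -0.208]
(array([ 0.9, -2. , -1.7]), array([ 0.002,  0.004, -0.003])) (array([33.1, 20.6, -1.8]), array([ 0.002,  0.004, -0.003]))
```

```bash
python3 -m creep '[{"linear":[11,7,-1],"turn":[0,0.002,0],"fingers":0.45},{"linear":[11,7,-0.5],"turn":[0,0,0],"fingers":0.45},{"linear":[0,0,0],"turn":[0,0,0],"fingers":0.45}]'; python3 - <<'E'
from h import *
f=org((.5765,.049),74)
s=telemetry.state();print(np.round(s['joint_positions'],3)); print(delta(f(8,-1,52),Rtool(74,40)))
c=cam("wrist");im=viewer.read_camera("wrist"); show(im,"w16.png",(160,30,480,300),2.2)
E
```

```text
time: 18.88
position: [0.5769, 0.0439, 0.0571]
ee_rot: [1.565, 0.87, 1.287]
force: [-0.3, 0.5, 0.1]
grip_width: 0.0386
[ 0.78   0.98  -0.919  2.133  0.134  0.188 -0.228]
(array([12.1,  6.5, -0.8]), array([ 0.002,  0.003, -0.003]))
```

View pics/w16.png

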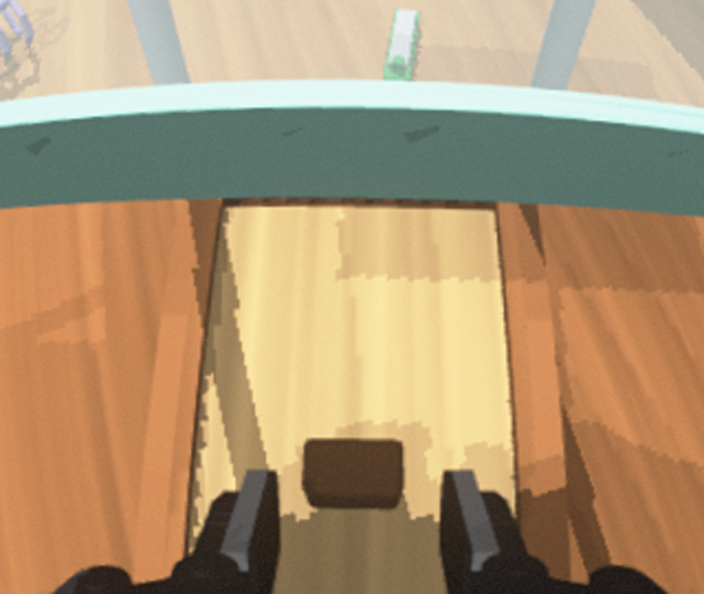

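```bash
python3 -m creep '[{"linear":[6,3.5,-1.2],"turn":[0,0.002,0],"fingers":0.45},{"linear":[5,3,0],"turn":[0,0,0],"fingers":0.45},{"linear":[0,0,0],"turn":[0,0,0],"fingers":0.4},{"linear":[0,0,0],"turn":[0,0,0],"fingers":0.3}]' 25; python3 -m creep '[{"linear":[0,0,0],"turn":[0,0,0],"fingers":0.1},{"linear":[0,0,0],"turn":[0,0,0],"fingers":0},{"linear":[0,0,0],"turn":[0,0,0],"fingers":0}]' 25; python3 - <<'E'
from h import *
f=org((.5765,.049),74)
s=telemetry.state();print(np.round(s['joint_positions'],3)); print(delta(f(8,-1,52),Rtool(74,40)))
c=cam("wrist");im=viewer.read_camera("wrist"); show(im,"w17.png",(160,30,480,300),2.2)
E
```

```text
time: 19.27
position: [0.5783, 0.0541, 0.0505]
ee_rot: [1.571, 0.871, 1.29]
force: [-0.7, -0.3, 1.1]
grip_width: 0.0262
time: 19.52
position: [0.5782, 0.054, 0.0505]
ee_rot: [1.571, 0.871, 1.29]
force: [-1.6, -2.3, 6.5]
grip_width: 0.0233
[ 0.754  0.986 -0.907  2.136  0.133  0.166 -0.237]
(array([0.6, 3. , 0.7]), array([-0.001,  0.001, -0.002]))
```

View pics/w17.png

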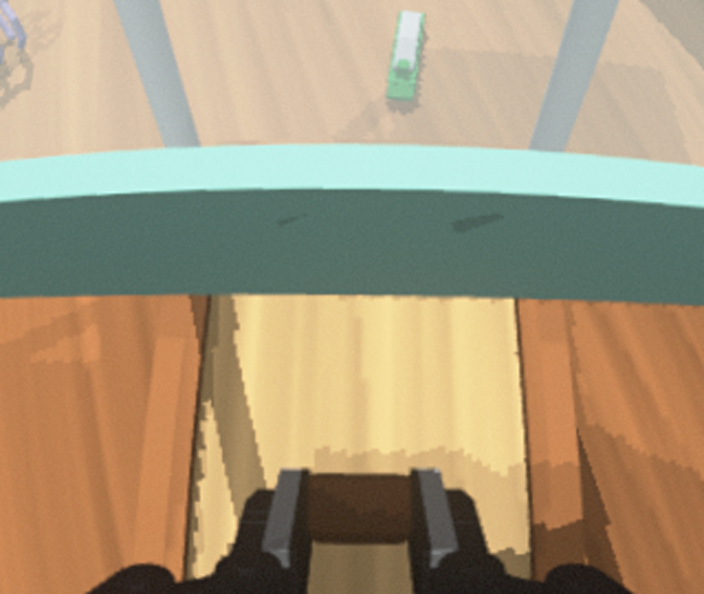

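```bash
python3 -m creep '[{"linear":[-0.8,0.6,0],"turn":[0,0,0],"fingers":0},{"linear":[0,0,0],"turn":[0,0,0],"fingers":0}]' 25; python3 -m creep '[{"linear":[-1.3,-1.5,0],"turn":[0,0,0],"fingers":0},{"linear":[-2.6,-3,0],"turn":[0,0,0],"fingers":0},{"linear":[-3.2,-3.8,0],"turn":[0,0,0],"fingers":0}]' 25; python3 - <<'E'
from h import *
f=org((.5765,.049),74)
s=telemetry.state();print(np.round(s['joint_positions'],3)); print(delta(f(8,-1,52),Rtool(74,40)))
E
```

```text
time: 19.73
position: [0.5781, 0.0538, 0.0511]
ee_rot: [1.572, 0.871, 1.29]
force: [0.0, -0.5, -1.0]
grip_width: 0.0235
time: 19.98
position: [0.575, 0.0434, 0.0512]
ee_rot: [1.571, 0.871, 1.291]
force: [-0.6, 0.9, -0.8]
grip_width: 0.0234
[ 0.777  0.987 -0.912  2.136  0.138  0.181 -0.228]
(array([ 8.3, 11.1,  0.9]), array([-0.001,  0.001, -0.002]))
```

```bash
python3 -m creep '[{"linear":[-5.1,-6.1,0],"turn":[0,0,0],"fingers":0},{"linear":[-5.1,-6.1,0],"turn":[0,0,0],"fingers":0},{"linear":[-5.1,-6.1,0],"turn":[0,0,0],"fingers":0},{"linear":[-5.1,-6.1,0],"turn":[0,0,0],"fingers":0},{"linear":[-2,-2.4,0],"turn":[0,0,0],"fingers":0}]' 25; python3 - <<'E'
from h import *
f=org((.5765,.049),74); O=f(0,0,0); ex=f(1000,0,0)-O; ey=f(0,1000,0)-O
inv=lambda q:np.round([1000*(q-O)@ex,1000*(q-O)@ey,1000*q[2]],1)
s=telemetry.state();print(np.round(s['joint_positions'],3),inv(s["position"]),np.round(s["force"],1))
c=cam("wrist");im=viewer.read_camera("wrist"); show(im,"w18.png",(160,30,480,300),2.2)
im=viewer.read_camera("top"); show(im,"t18.png",(260,130,390,230),6)
E
```

```text
time: 20.4
position: [0.5652, 0.0081, 0.0508]
ee_rot: [1.572, 0.871, 1.289]
force: [0.0, -0.1, -1.5]
grip_width: 0.0233
[ 0.851  0.995 -0.925  2.131  0.156  0.229 -0.195] [-42.4  -0.4  50.8] [ 0.  -0.1 -1.5]
```

View pics/w18.png

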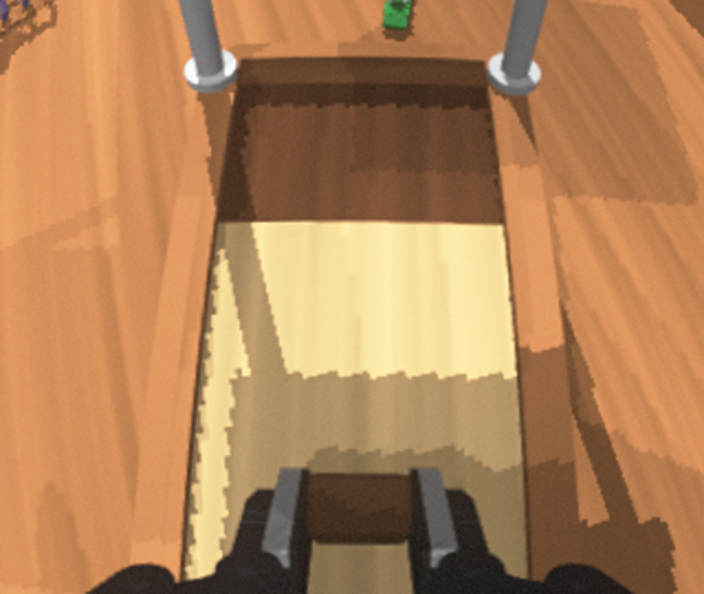

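View pics/t18.png

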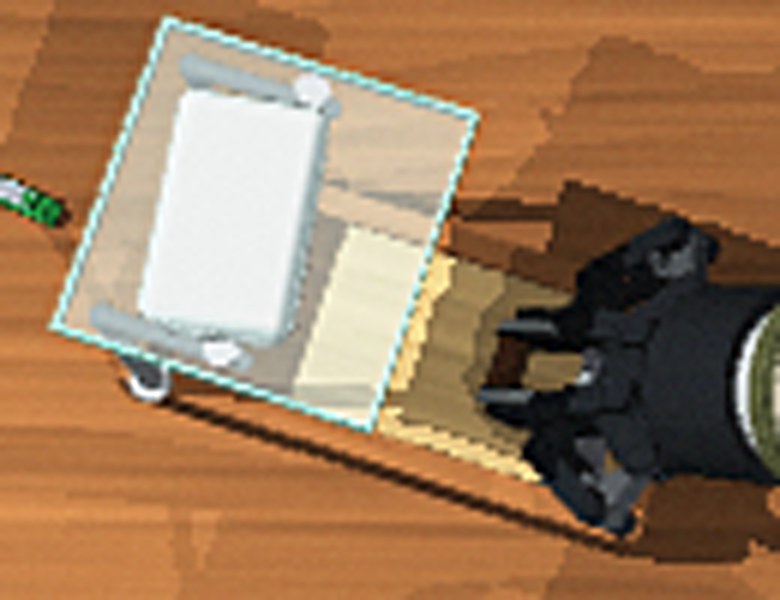

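```bash
python3 -m creep '[{"linear":[-4.5,-5.4,0],"turn":[0,0,0],"fingers":0},{"linear":[-4.5,-5.4,0],"turn":[0,0,0],"fingers":0},{"linear":[-3.8,-4.6,0],"turn":[0,0,0],"fingers":0},{"linear":[0,0,0],"turn":[0,0,0],"fingers":0}]' 25; python3 - <<'E'
from h import *
f=org((.5765,.049),74); O=f(0,0,0); ex=f(1000,0,0)-O; ey=f(0,1000,0)-O
inv=lambda q:np.round([1000*(q-O)@ex,1000*(q-O)@ey,1000*q[2]],1)
s=telemetry.state();print(np.round(s['joint_positions'],3),inv(s["position"]),np.round(s["force"],1))
c=cam("wrist");im=viewer.read_camera("wrist"); show(im,"w19.png",(160,30,480,300),2.2)
for u,v in ((220,220),(500,223)): pass
E
```

```text
time: 20.83
position: [0.5597, -0.0108, 0.0507]
ee_rot: [1.572, 0.872, 1.289]
force: [-0.4, -0.8, -1.4]
grip_width: 0.0234
[ 0.89   0.999 -0.932  2.127  0.166  0.257 -0.177] [-62.1  -0.3  50.7] [-0.4 -0.8 -1.4]
```

View pics/w19.png

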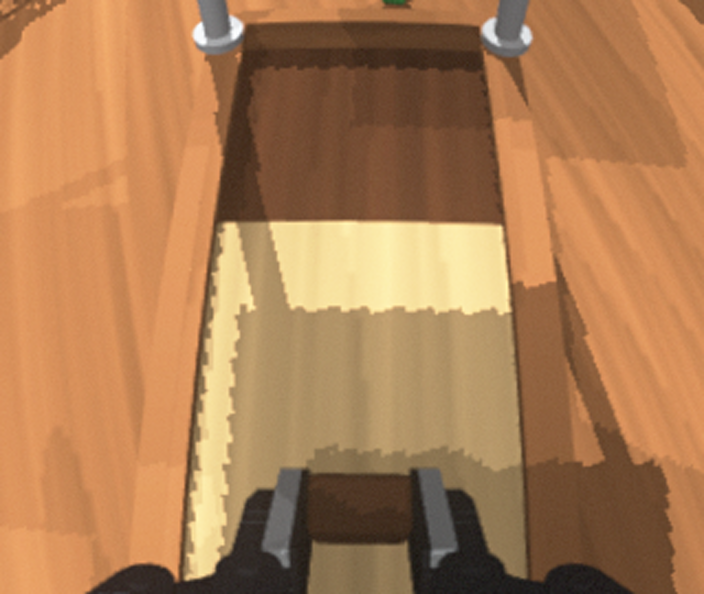

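```bash
python3 - <<'E'
from h import *
f=org((.5765,.049),74); O=f(0,0,0); ex=f(1000,0,0)-O; ey=f(0,1000,0)-O
inv=lambda q:np.round([1000*(q-O)@ex,1000*(q-O)@ey,1000*q[2]],1)
w=cam("wrist")
for u,v,z in ((220,220,41),(503,223,41),(360,470,63),(360,476,63)): print(inv(atz(w,160+u/2.2-.25,30+v/2.2-.25,z/1000)))
E
python3 -m creep '[{"linear":[0,0,0],"turn":[0,0,0],"fingers":0.4},{"linear":[0,0,0],"turn":[0,0,0],"fingers":0.45},{"linear":[0,0,0],"turn":[0,0,0],"fingers":0.45}]' 25; python3 -m creep '[{"linear":[-20,0,0],"turn":[0,0,0],"fingers":0.45},{"linear":[-38,0,0],"turn":[0,0,0],"fingers":0.45},{"linear":[-38,0,0],"turn":[0,0,0],"fingers":0.45},{"linear":[-38,0,0],"turn":[0,0,0],"fingers":0.45},{"linear":[-20,0,0],"turn":[0,0,0],"fingers":0.7}]' 25; python3 - <<'E'
from h import *
f=org((.5765,.049),74)
s=telemetry.state();print(np.round(s['joint_positions'],3)); print(delta(f(-120,0,180),Rtool(74,0)))
im=viewer.read_camera("top"); show(im,"t20.png",(260,130,390,230),6)
E
```

```text
[25.9 42.3 41. ]
[ 24.6 -44.5  41. ]
[-56.4  -0.3  63. ]
[-57.8  -0.3  63. ]
time: 21.13
position: [0.5601, -0.0087, 0.0513]
ee_rot: [1.571, 0.871, 1.29]
force: [0.1, -0.6, -0.3]
grip_width: 0.0386
time: 21.55
position: [0.5327, -0.1068, 0.1713]
ee_rot: [1.568, 0.872, 1.286]
force: [0.1, -0.6, -0.1]
grip_width: 0.0492
[ 1.165  0.87  -1.115  2.036  0.102  0.6   -0.111]
(array([20.3, 37.6, -1. ]), array([-0.003,  0.003, -0.699]))
```

View pics/t20.png

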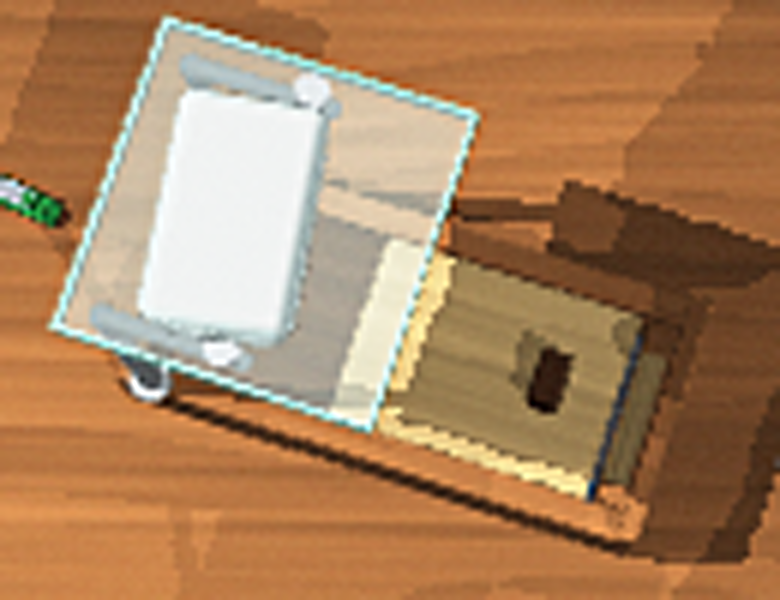

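```bash
python3 -m creep '[{"linear":[0,0,0],"turn":[0,0,-0.117],"fingers":0.7},{"linear":[0,0,0],"turn":[0,0,-0.117],"fingers":0.8},{"linear":[0,0,0],"turn":[0,0,-0.117],"fingers":0.85},{"linear":[0,0,0],"turn":[0,0,-0.117],"fingers":0.85},{"linear":[0,0,0],"turn":[0,0,-0.117],"fingers":0.85}]' 25; python3 -m creep '[{"linear":[0,0,0],"turn":[0,0,-0.114],"fingers":0.85},{"linear":[0,0,0],"turn":[0.12,0,0],"fingers":0.85},{"linear":[0,0,0],"turn":[0.12,0,0],"fingers":0.85},{"linear":[0,0,0],"turn":[0.12,0,0],"fingers":0.85},{"linear":[0,0,0],"turn":[0.12,0,0],"fingers":0.85}]' 25; python3 - <<'E'
from h import *
f=org((.5765,.049),74)
s=telemetry.state();print(np.round(s['joint_positions'],3)); print(delta(f(-90,0,180),Rtool(-16,0)))
E
```

```text
time: 22.02
position: [0.533, -0.1043, 0.1701]
ee_rot: [1.542, 1.459, 1.261]
force: [1.1, 0.4, -1.9]
grip_width: 0.0727
time: 22.43
position: [0.5325, -0.1028, 0.1688]
ee_rot: [2.085, 1.568, 1.321]
force: [0.4, -0.7, 0.8]
grip_width: 0.0724
[ 0.402  0.498 -0.441  2.059  0.338  0.652 -1.027]
(array([-11. ,  60.5, -31.4]), array([ 1.086, -0.003, -0.002]))
```

```bash
python3 -m creep '[{"linear":[0,0,0],"turn":[0.12,0,0],"fingers":0.85},{"linear":[0,0,0],"turn":[0.12,0,0],"fingers":0.85},{"linear":[0,0,0],"turn":[0.12,0,0],"fingers":0.85},{"linear":[0,0,0],"turn":[0.12,0,0],"fingers":0.85},{"linear":[0,0,0],"turn":[0.12,0,0],"fingers":0.85}]' 25; python3 -m creep '[{"linear":[0,0,0],"turn":[0.12,0,0],"fingers":0.85},{"linear":[0,0,0],"turn":[0.12,0,0],"fingers":0.85},{"linear":[0,0,0],"turn":[0.12,0,0],"fingers":0.85},{"linear":[0,0,0],"turn":[0.12,0,0],"fingers":0.85},{"linear":[0,0,0],"turn":[0,0,0],"fingers":0.85}]' 25; python3 - <<'E'
from h import *
f=org((.5765,.049),74)
s=telemetry.state();print(np.round(s['joint_positions'],3)); print(delta(f(-88,0,130),Rtool(-16,0)))
c=cam("wrist");im=viewer.read_camera("wrist"); 
o=overlay(im,c,f,(160,30,480,300),2.2); cv2.imwrite("pics/w21.png",o[:,:,::-1])
E
```

```text
time: 22.85
position: [0.5323, -0.1035, 0.1686]
ee_rot: [2.777, 1.568, 1.412]
force: [0.1, 0.4, -0.1]
grip_width: 0.0725
time: 23.27
position: [0.5324, -0.1034, 0.1686]
ee_rot: [-3.016, 1.568, 1.422]
force: [-0.0, -0.9, 0.2]
grip_width: 0.0722
[ 0.183  0.469 -0.131  2.073  0.099  0.605 -1.86 ]
(array([ 38.8,   0.8, -70.5]), array([ 0.006, -0.003,  0.   ]))
```

View pics/w21.png

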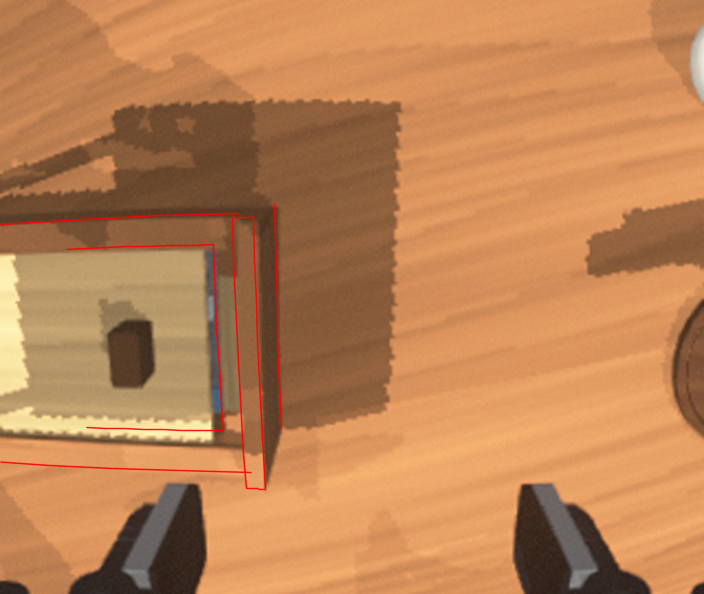

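```bash
python3 - <<'E'
from h import *
p,Rm=tcpR(); c=cam("wrist")
for w,v in ((.0098,242.7),(.0187,242.7),(.0386,244),(.0722,250.5)):
    print(w,v,[(d,np.round(proj(c,p+Rm.apply([-d/1000,.011,w/2])),1).tolist()) for d in (0,4,8,12)])
f=org((.5765,.049),74)
print(delta(f(-88,0,90),Rtool(-16,0)))
E
```

```text
0.0098 242.7 [(0, [332.5, 238.6]), (4, [332.7, 242.1]), (8, [332.9, 245.8]), (12, [333.2, 249.6])]
0.0187 242.7 [(0, [341.1, 238.6]), (4, [341.6, 242.1]), (8, [342.0, 245.7]), (12, [342.5, 249.6])]
0.0386 244 [(0, [360.4, 238.4]), (4, [361.3, 241.9]), (8, [362.2, 245.5]), (12, [363.1, 249.4])]
0.0722 250.5 [(0, [392.2, 237.9]), (4, [393.8, 241.3]), (8, [395.4, 244.9]), (12, [397.1, 248.6])]
(array([ 78.8,   1.3, -70.5]), array([ 0.013, -0.003,  0.   ]))
```

```bash
python3 -m creep '[{"linear":[14,0,-24],"turn":[0.006,0,0],"fingers":0.95},{"linear":[14,0,-24],"turn":[0.006,0,0],"fingers":0.95},{"linear":[14,0.5,-23],"turn":[0,0,0],"fingers":0.95},{"linear":[10,0.5,0],"turn":[0,0,0],"fingers":0.95},{"linear":[0,0,0],"turn":[0,0,0],"fingers":0.95}]' 25; python3 - <<'E'
from h import *
f=org((.5765,.049),74)
s=telemetry.state();print(np.round(s['joint_positions'],3)); print(delta(f(-87.5,-1,80),Rtool(-16,0)))
c=cam("wrist");im=viewer.read_camera("wrist"); 
o=overlay(im,c,f,(160,80,480,350),2.2); cv2.imwrite("pics/w22.png",o[:,:,::-1])
E
```

```text
time: 23.73
position: [0.5518, -0.0352, 0.1151]
ee_rot: [-2.182, 1.567, 2.255]
force: [-1.2, -1.1, -0.7]
grip_width: 0.0809
[ 0.038  0.56  -0.108  2.088  0.113  0.501 -1.999]
(array([35.1,  1.6, -0.2]), array([ 0.003, -0.002,  0.003]))
```

View pics/w22.png

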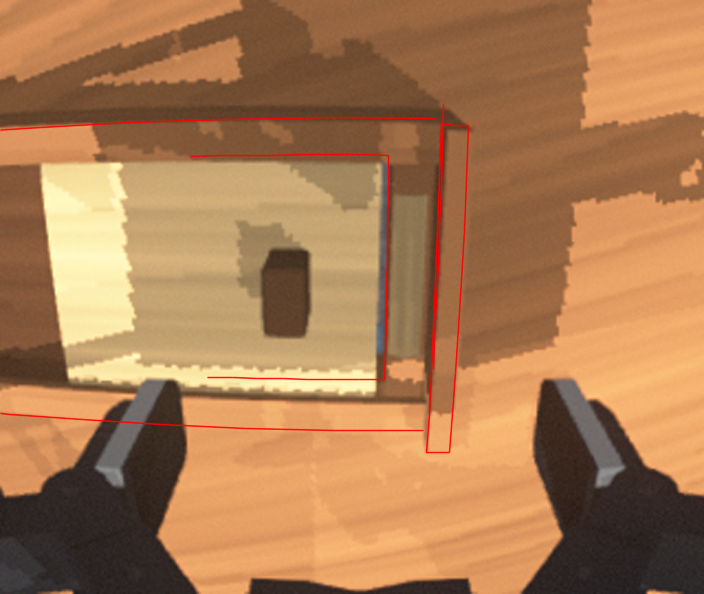

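```bash
python3 - <<'E'
from h import *
f=org((.5765,.049),74); O=f(0,0,0); ex=f(1000,0,0)-O; ey=f(0,1000,0)-O
inv=lambda q:np.round([1000*(q-O)@ex,1000*(q-O)@ey,1000*q[2]],1)
w=cam("wrist")
for n,u,v,z in (("pull back-left top",264,335,63),("pull back right top",264,268,63),("pull front L top",307,337,63),("pull front R top",309,269,63),("board out",468,128,62),("board out",459,290,62),("board in",437,290,62),("lid edge",379,280,41),("lid edge",378,380,41)): print(n,inv(atz(w,160+u/2.2-.25,80+v/2.2-.25,z/1000)))
print(inv(tcpR()[0]))
E
```

```text
pull back-left top [-58.6  10.4  63. ]
pull back right top [-59.7 -12.3  63. ]
pull front L top [-72.3  11.   63. ]
pull front R top [-73.6 -12.   63. ]
board out [-120.7  -55.3   62. ]
board out [-120.1   -4.7   62. ]
board in [-113.1   -4.7   62. ]
lid edge [-95.6  -0.2  41. ]
lid edge [-95.7  38.6  41. ]
[-8.91e+01  1.00e-01  1.16e+02]
```

```bash
python3 -m creep '[{"linear":[20,0.5,0.3],"turn":[0,0,0],"fingers":0.95},{"linear":[20,0.5,0.3],"turn":[0,0,0],"fingers":0.95},{"linear":[12,0,0],"turn":[0,0,0],"fingers":0.95},{"linear":[0,0,0],"turn":[0,0,0],"fingers":0.95}]' 25; python3 - <<'E'
from h import *
f=org((.5765,.049),74); O=f(0,0,0); ex=f(1000,0,0)-O; ey=f(0,1000,0)-O
inv=lambda q:np.round([1000*(q-O)@ex,1000*(q-O)@ey,1000*q[2]],1)
s=telemetry.state();print(np.round(s['joint_positions'],3)); print(inv(tcpR()[0]),delta(f(-89.7,-1,43),Rtool(-16,0)))
c=cam("wrist");im=viewer.read_camera("wrist"); show(im,"w23.png",(160,80,480,350),2.2)
E
```

```text
time: 24.12
position: [0.5523, -0.0387, 0.0637]
ee_rot: [-2.07, 1.568, 2.36]
force: [-0.3, -0.4, 0.5]
grip_width: 0.0813
[ 0.028  0.643 -0.086  2.116  0.131  0.389 -2.015]
[-91.   -0.9  63.7] (array([20.7,  0.1, -1.3]), array([-0.003, -0.002,  0.003]))
```

View pics/w23.png

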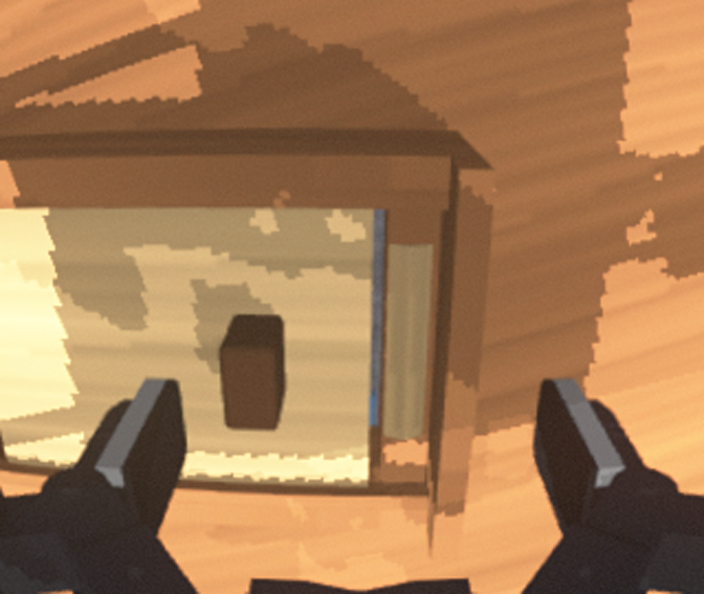

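```bash
python3 -m creep '[{"linear":[10,0,-1],"turn":[0,0,0],"fingers":0.95},{"linear":[9,0,-0.7],"turn":[0,0,0],"fingers":0.9},{"linear":[0,0,0],"turn":[0,0,0],"fingers":0.85},{"linear":[0,0,0],"turn":[0,0,0],"fingers":0.82}]' 25; python3 - <<'E'
from h import *
f=org((.5765,.049),74); O=f(0,0,0); ex=f(1000,0,0)-O; ey=f(0,1000,0)-O
inv=lambda q:np.round([1000*(q-O)@ex,1000*(q-O)@ey,1000*q[2]],1)
s=telemetry.state();print(np.round(s['joint_positions'],3)); print(inv(tcpR()[0]),delta(f(-89.7,-1,43),Rtool(-16,0)))
c=cam("wrist");im=viewer.read_camera("wrist"); show(im,"w24.png",(160,80,480,350),2.2)
E
```

```text
time: 24.5
position: [0.5539, -0.0353, 0.0458]
ee_rot: [-2.855, 1.568, 1.575]
force: [1.0, -0.6, 0.7]
grip_width: 0.07
[ 0.017  0.674 -0.079  2.122  0.135  0.35  -2.024]
[-87.3  -1.5  45.8] (array([ 2.8, -0.5,  2.4]), array([-0.003, -0.003,  0.001]))
```

View pics/w24.png

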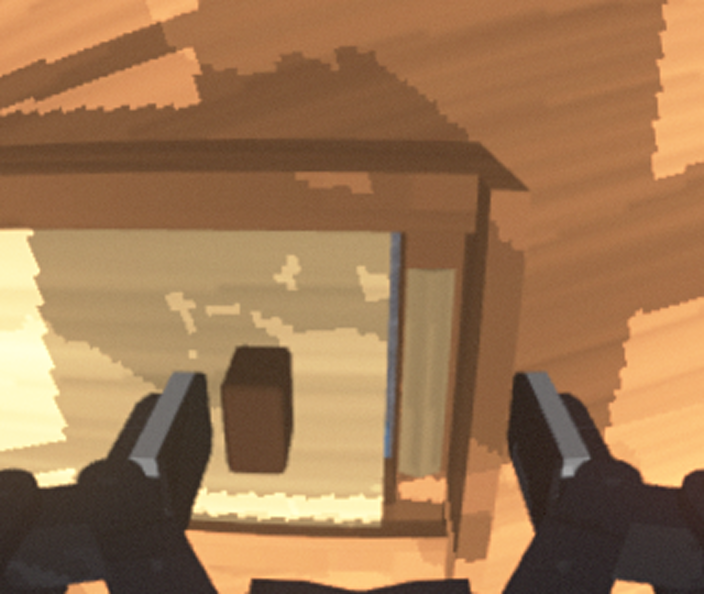

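```bash
python3 -m creep '[{"linear":[0.8,0,1.1],"turn":[0,0,0],"fingers":0.785},{"linear":[0.8,0,1.1],"turn":[0,0,0],"fingers":0.75},{"linear":[0.7,0,1.1],"turn":[0,0,0],"fingers":0.715},{"linear":[0.5,0,1.1],"turn":[0,0,0],"fingers":0.69},{"linear":[0,0,0],"turn":[0,0,0],"fingers":0.69}]' 40; python3 - <<'E'
from h import *
f=org((.5765,.049),74); O=f(0,0,0); ex=f(1000,0,0)-O; ey=f(0,1000,0)-O
inv=lambda q:np.round([1000*(q-O)@ex,1000*(q-O)@ey,1000*q[2]],1)
s=telemetry.state();print(inv(tcpR()[0]),s["grip_width"],np.round(s["force"],1),"fz org x",np.array(s["force"])@ex)
c=cam("wrist");im=viewer.read_camera("wrist"); show(im,"w25.png",(160,80,480,350),2.2)
E
```

```text
time: 24.97
position: [0.553, -0.0397, 0.0433]
ee_rot: [3.094, 1.568, 1.241]
force: [0.0, 0.9, 0.9]
grip_width: 0.059
[-91.7  -1.9  43.3] 0.05897914305818929 [0.  0.9 0.9] fz org x 0.8494667632574134
```

View pics/w25.png

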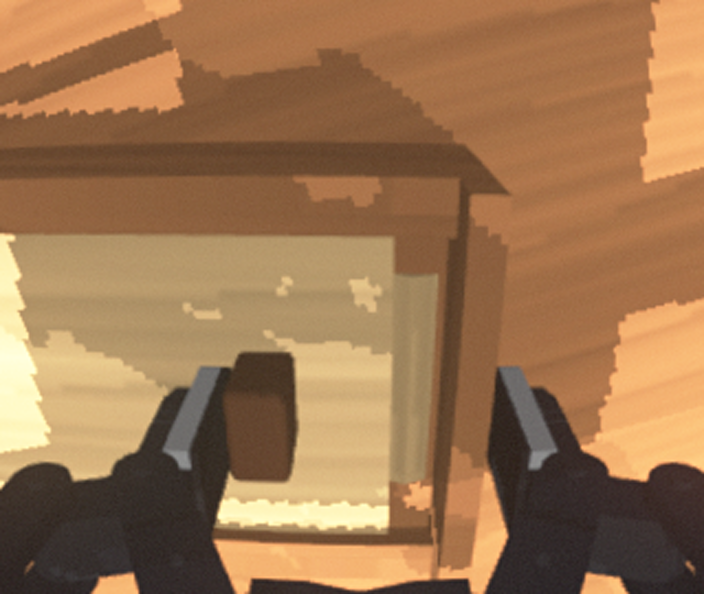

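```bash
python3 -m creep '[{"linear":[0,0,0.8],"turn":[0,0,0],"fingers":0.67},{"linear":[0,0,0.8],"turn":[0,0,0],"fingers":0.65},{"linear":[0,0,0],"turn":[0,0,0],"fingers":0.65}]' 40; python3 - <<'E'
from h import *
f=org((.5765,.049),74); O=f(0,0,0); ex=f(1000,0,0)-O; ey=f(0,1000,0)-O
inv=lambda q:np.round([1000*(q-O)@ex,1000*(q-O)@ey,1000*q[2]],1)
s=telemetry.state();print(inv(tcpR()[0]),s["grip_width"],np.round(s["force"],1),"fz org x",np.array(s["force"])@ex)
c=cam("wrist");im=viewer.read_camera("wrist"); show(im,"w26.png",(160,80,480,350),2.2)
E
```

```text
time: 25.27
position: [0.553, -0.04, 0.0437]
ee_rot: [2.973, 1.566, 1.121]
force: [-0.2, 4.3, 6.6]
grip_width: 0.0557
[-92.   -2.   43.7] 0.05573579073750319 [-0.2  4.3  6.6] fz org x 4.126907496370852
```

View pics/w26.png

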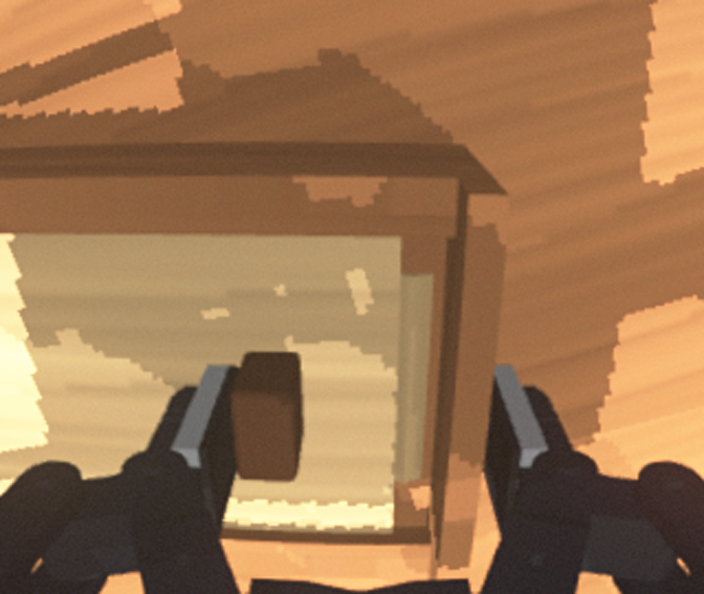

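```bash
python3 -m creep '[{"linear":[-2,0,0],"turn":[0,0,0],"fingers":0.645},{"linear":[-0.5,0,0.7],"turn":[0,0,0],"fingers":0.63},{"linear":[-0.5,0,0.7],"turn":[0,0,0],"fingers":0.615},{"linear":[0,0,0],"turn":[0,0,0],"fingers":0.61}]' 45; python3 - <<'E'
from h import *
f=org((.5765,.049),74); O=f(0,0,0); ex=f(1000,0,0)-O; ey=f(0,1000,0)-O
inv=lambda q:np.round([1000*(q-O)@ex,1000*(q-O)@ey,1000*q[2]],1)
s=telemetry.state();print(inv(tcpR()[0]),s["grip_width"],np.round(s["force"],1),"fz org x",np.array(s["force"])@ex)
c=cam("wrist");im=viewer.read_camera("wrist"); show(im,"w27.png",(160,80,480,350),2.2)
E
```

```text
time: 25.65
position: [0.5523, -0.0419, 0.0464]
ee_rot: [3.11, 1.567, 1.258]
force: [1.2, 4.8, 2.0]
grip_width: 0.0525
[-94.   -1.8  46.4] 0.05252550104392609 [1.2 4.8 2. ] fz org x 4.9675617376055134
```

View pics/w27.png

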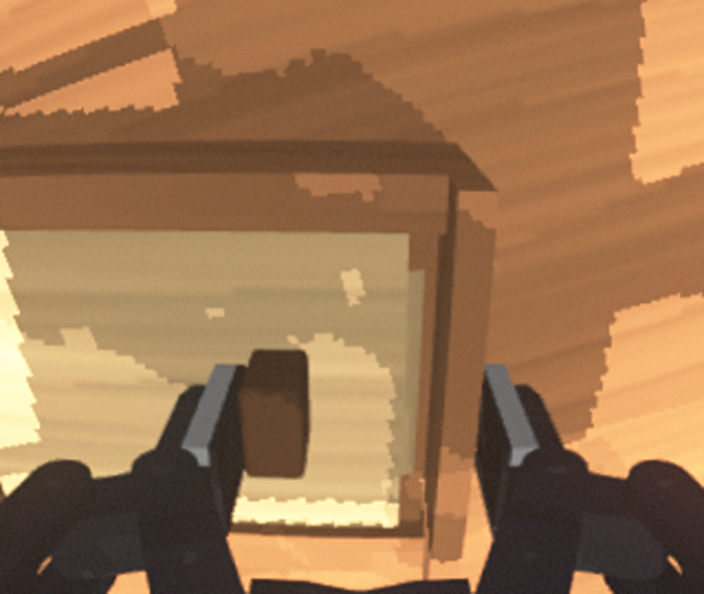

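```bash
python3 -m creep '[{"linear":[0,0,0.3],"turn":[0,0,0],"fingers":0.595},{"linear":[0,0,0.6],"turn":[0,0,0],"fingers":0.58},{"linear":[0,0,0.6],"turn":[0,0,0],"fingers":0.565},{"linear":[0,0,0],"turn":[0,0,0],"fingers":0.565}]' 45; python3 - <<'E'
from h import *
f=org((.5765,.049),74); O=f(0,0,0); ex=f(1000,0,0)-O; ey=f(0,1000,0)-O
inv=lambda q:np.round([1000*(q-O)@ex,1000*(q-O)@ey,1000*q[2]],1)
s=telemetry.state();print(inv(tcpR()[0]),s["grip_width"],np.round(s["force"],1),"fz org x",np.array(s["force"])@ex)
c=cam("wrist");im=viewer.read_camera("wrist"); show(im,"w28.png",(160,80,480,350),2.2)
E
```

```text
time: 26.03
position: [0.551, -0.0447, 0.046]
ee_rot: [-2.574, 1.569, 1.856]
force: [0.4, -0.5, -0.8]
grip_width: 0.0483
[-97.1  -1.3  46. ] 0.048320895814776596 [ 0.4 -0.5 -0.8] fz org x -0.3680925931102892
```

View pics/w28.png

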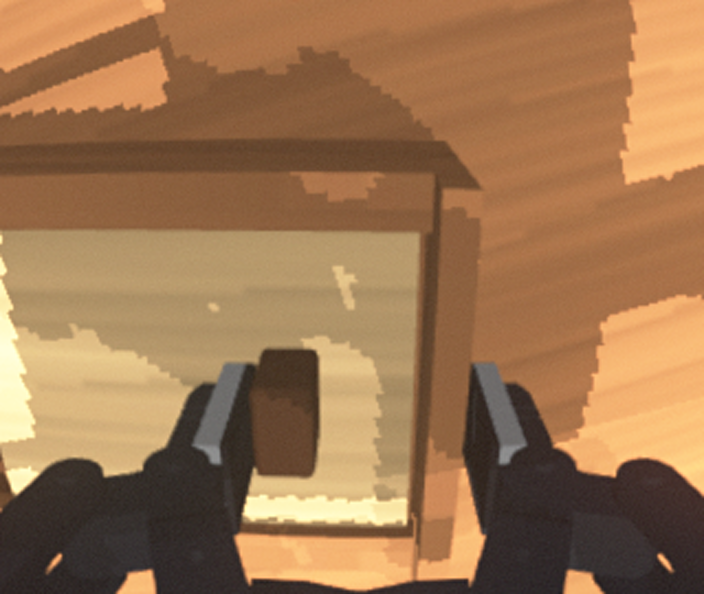

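```bash
python3 -m creep '[{"linear":[0,0,0.2],"turn":[0,0,0],"fingers":0.55},{"linear":[0,0,0.2],"turn":[0,0,0],"fingers":0.535},{"linear":[0,0,0],"turn":[0,0,0],"fingers":0.52},{"linear":[0,0,0],"turn":[0,0,0],"fingers":0.505},{"linear":[0,0,0],"turn":[0,0,0],"fingers":0.505}]' 25; python3 - <<'E'
from h import *
f=org((.5765,.049),74); O=f(0,0,0); ex=f(1000,0,0)-O; ey=f(0,1000,0)-O
inv=lambda q:np.round([1000*(q-O)@ex,1000*(q-O)@ey,1000*q[2]],1)
s=telemetry.state();print(inv(tcpR()[0]),s["grip_width"],np.round(s["force"],1),"fz org x",np.array(s["force"])@ex)
c=cam("wrist");im=viewer.read_camera("wrist"); show(im,"w29.png",(160,80,480,350),2.2)
E
```

```text
time: 26.5
position: [0.5509, -0.0454, 0.0463]
ee_rot: [-2.591, 1.569, 1.838]
force: [-1.4, -4.0, 4.7]
grip_width: 0.0442
[-97.8  -1.4  46.3] 0.04417172068548448 [-1.4 -4.   4.7] fz org x -4.256527095538371
```

View pics/w29.png

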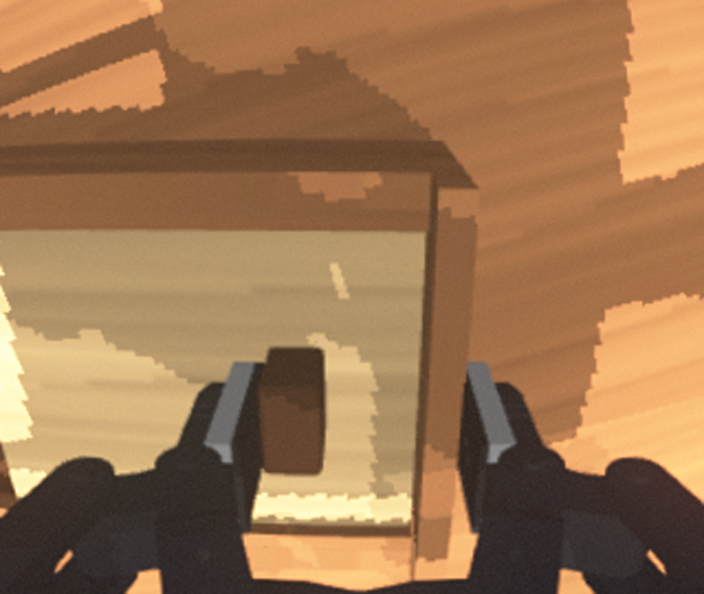

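```bash
python3 -m creep '[{"linear":[0,0,0.5],"turn":[0,0,0],"fingers":0.49},{"linear":[0,0,0],"turn":[0,0,0],"fingers":0.48},{"linear":[0,0,0],"turn":[0,0,0],"fingers":0.48},{"linear":[0,0,0],"turn":[0,0,0],"fingers":0.48}]' 30; python3 - <<'E'
from h import *
f=org((.5765,.049),74); O=f(0,0,0); ex=f(1000,0,0)-O; ey=f(0,1000,0)-O
inv=lambda q:np.round([1000*(q-O)@ex,1000*(q-O)@ey,1000*q[2]],1)
s=telemetry.state();print(inv(tcpR()[0]),s["grip_width"],np.round(s["force"],1),"fz org x",np.array(s["force"])@ex)
E
```

```text
time: 26.88
position: [0.5509, -0.0454, 0.0464]
ee_rot: [-2.804, 1.568, 1.625]
force: [-2.4, -1.9, 5.9]
grip_width: 0.0441
[-97.8  -1.4  46.4] 0.04414200201766734 [-2.4 -1.9  5.9] fz org x -2.482884914745231
```

```bash
python3 -m creep '[{"linear":[0,0,0],"turn":[0,0,0],"fingers":0.53},{"linear":[0,0,0],"turn":[0,0,0],"fingers":0.6},{"linear":[0,0,0],"turn":[0,0,0],"fingers":0.66},{"linear":[0,0,0],"turn":[0,0,0],"fingers":0.68}]' 30; python3 -m creep '[{"linear":[-15,0,0],"turn":[0,0,0],"fingers":0.68},{"linear":[-35,0,0],"turn":[0,0,0],"fingers":0.68},{"linear":[-40,0,0],"turn":[0,0,0],"fingers":0.68},{"linear":[-40,0,10],"turn":[0,0,0],"fingers":0.68},{"linear":[-30,0,20],"turn":[0,0,0],"fingers":0.68}]'; python3 -m creep '[{"linear":[-20,-10,35],"turn":[0,0,0],"fingers":0.68},{"linear":[-10,-10,35],"turn":[0,0,0],"fingers":0.68},{"linear":[0,0,35],"turn":[0,0,0],"fingers":0.68},{"linear":[0,0,0],"turn":[0,0,0],"fingers":0.68},{"linear":[0,0,0],"turn":[0,0,0],"fingers":0.68}]'; python3 - <<'E'
from h import *
f=org((.5765,.049),74); O=f(0,0,0); ex=f(1000,0,0)-O; ey=f(0,1000,0)-O
inv=lambda q:np.round([1000*(q-O)@ex,1000*(q-O)@ey,1000*q[2]],1)
print(np.round(telemetry.state()["joint_positions"],3))
w=cam("wrist")
for c,roi,k in (("wrist",(100,20,460,300),2.2),("top",(260,130,390,230),6),("side",(220,160,420,300),4)):
    im=viewer.read_camera(c)
    cv2.imwrite(f"pics/{c}30.png",im[:,:,::-1]); show(im,f"{c}30c.png",roi,k)
    for l in ["pull","front_stop","lid","shelf_edge"]: print(c,l,[(round(d["score"],2),inv(np.array(d["point"]))) for d in nets.tip_of(c,l)[:1]])
E
```

```text
time: 27.22
position: [0.5516, -0.0443, 0.0461]
ee_rot: [-3.101, 1.568, 1.33]
force: [0.2, -0.1, 0.4]
grip_width: 0.0581
time: 27.63
position: [0.5441, -0.0717, 0.2091]
ee_rot: [2.733, 1.566, 0.885]
force: [0.9, 0.4, -0.4]
grip_width: 0.058
time: 28.05
position: [0.4938, -0.1712, 0.2362]
ee_rot: [2.939, 1.568, 1.082]
force: [1.0, 0.7, -0.6]
grip_width: 0.0582
[ 0.329  0.355 -0.136  2.049  0.066  0.741 -1.704]
wrist pull [(0.92, array([-82. ,   1.9,  51.5]))]
wrist front_stop [(0.72, array([-116. ,    0.4,   36.1]))]
wrist lid [(0.85, array([-55.1,  -0.8,  36.5]))]
wrist shelf_edge [(0.59, array([ -8.3,  -2.8, 183.4]))]
top pull [(0.76, array([-80.3,  -3. ,  53.6]))]
top front_stop [(0.68, array([-111.6,    0.5,   36.5]))]
top lid [(0.8, array([-52.2,  -0.8,  34.7]))]
top shelf_edge [(0.89, array([-10.3,   0.6, 188. ]))]
side pull [(0.75, array([-84.7,  -1.9,  53.8]))]
side front_stop [(0.71, array([-84.9,  -4.2,  50.7]))]
side lid [(0.57, array([-53.6,   1.5,  33.1]))]
side shelf_edge [(0.84, array([-16.1,  -3.8, 183.1]))]
```

View pics/wrist30c.png

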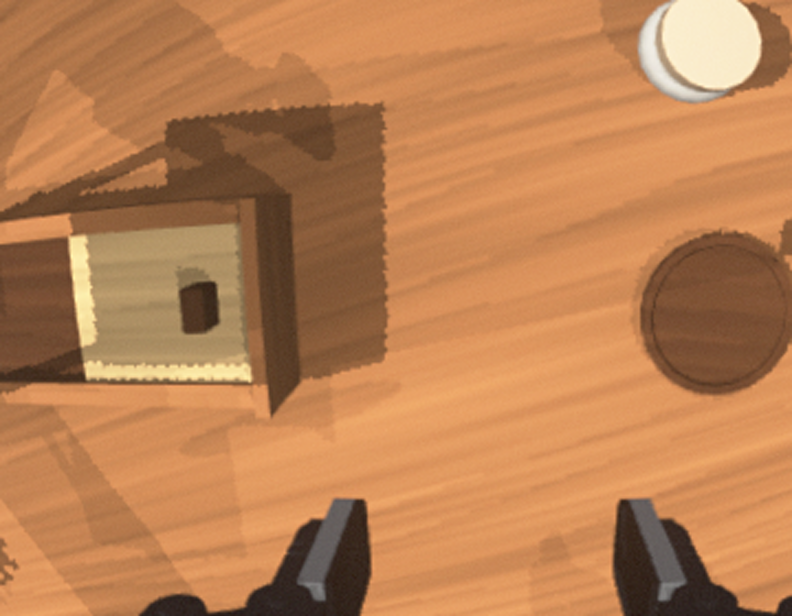

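View pics/top30c.png

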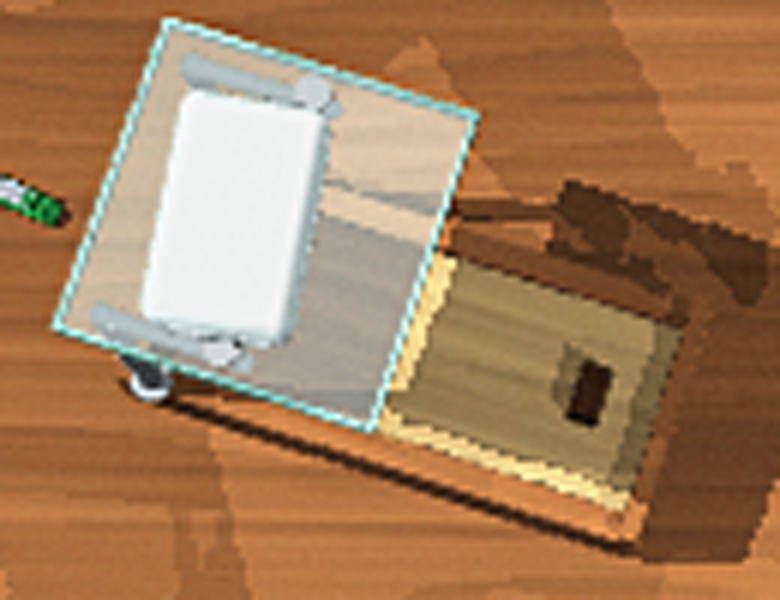

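View pics/side30c.png

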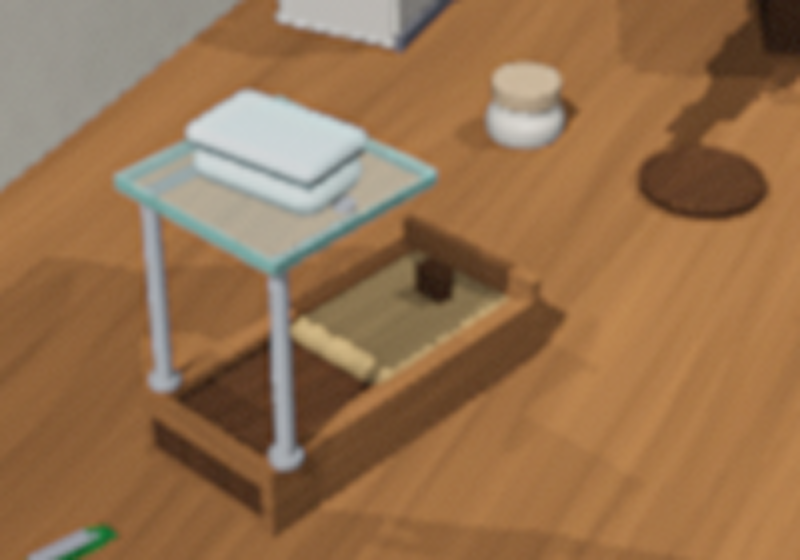

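```bash
python3 - <<'E'
from station import workorder, telemetry
print(telemetry.state()["time"]); print(workorder.hand_in())
E
```

```text
28.8
the job is handed in; nothing more can be done
None
```

The clipper is in the well and the lid is shut. I handed the job in at 28.8 s with the gripper open and clear of everything.

**Clipper:** I picked up the chrome clipper and lowered it to the well floor before opening the fingers. The pictures showed it flat and lengthwise, right of the glass file and not on it. My first close was too high and only brushed the top of it, so I reopened and went about 7 mm lower.

**Lid:** With the tool leaning 40 degrees under the shelf, I gripped the pull by its sides and drew the lid to just before the ridge. I then pinched the front board and the back of the pull together over it. The sideways force on the hand stayed at about 5 N or less at every reading.

**Final checks:**
- **Lid home:** the fingers stalled at 44.1 mm against 45 mm nominal. The networks put the lid's origin at x -52, -54 and -55 mm, where home is -52, and no gap showed at the board.
- **Organiser:** in the top view the shelf corners shifted by less than 1 mm.
- **Other things:** the coaster, cream jar and glass box looked undisturbed. I did not look at the hair claw again after the job, but nothing came near it.

**What disagreed:**
- **Side network:** its front-stop reading was plainly wrong because it landed on the pull. Its shelf-edge reading was 7 mm off.
- **Joint 6:** on my first approach to the clipper it read 0.109 against its 0.11 limit. I backed off at once and took another posture, but I can't tell whether that counts as passing its range.

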